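# Load the heel-lift board and wedge its foot plate up

## Robot

A 6-joint arm with a two-finger parallel gripper is mounted at the origin on the work surface. World frame = base frame: x ahead of the robot, y to its left, z up, the work surface at z = 0. Lengths are in m, angles in rad, forces in N, time in s.
With the tool pointing down it reaches from about 0.35 to 0.775 m from the base axis. Payload 5.5 kg.
Tool frame: the origin (TCP) lies between the finger pads; the fingertips stand 11 mm ahead of it and the grasp point (between the pads) lies 8 mm behind it (tips_ahead is the distance from the TCP to the fingertips, in m); z points along the fingers, y is the line along which they close (so a half turn about z gives the same grasp; the last joint's range is limited). The gripper opens to 85 mm and grips with 20 to 120 N. Pads are 22 mm wide; open, the fingers measure 114 mm over their backs; the gripper's body (76 mm by 85 mm) begins 54 mm behind the grasp point. The pads swing forward as they close: fully open they stand 13 mm farther back than shut.
Start: joints at [-1.346, 0.313, 0.046, 1.304, 0, 1.431], TCP at [0.205, -0.537, 0.205] pointing down, gripper open.
Joint ranges: [-2.76, 2.76], [-0.86, 1.69], [-1.03, 1.26], [-2.2, 2.34], [-1.47, 1.5], [-3.14, 3.14]. Speed limits (rad/s): [2.57, 2.57, 3.14, 3.14, 3.14, 3.14].

## Interface

Orientations are given as a unit quaternion [w, x, y, z].
In Python, from workcell import * gives the robot as it stands. The module is installed in compiled form; this text tells all that it offers.
- The arm moves only by the tool jog_arm, never from a script. Its argument "moves" is a list of rows, each an object with "fingers": the closure, from 0 (fully open) to 1 (shut); "slide": the shift along the tool's x, y, z in mm, a list of three; "angular": the turn, a rotation vector about the tool's x, y, z in degrees, a list of three. A call has 1 to 10 rows; each row is the pose to reach, as a shift and turn from the pose commanded when the call began, along the tool's axes at that moment; what a row does not reach only later rows make up. A row lasts 1/12 s, in which the tool goes at most 41.7 mm and 7.16 degrees, less where a joint would pass 70% of its speed; a pose out of reach is approached as far as the arm can. A call with a gripper value outside its range is refused whole. The fingers move at their own pace and stop on an object; "squeeze" is the grip in N (left out, the last holds). Time passes only in rows, so rows that repeat a pose let the fingers close. It gives the time, the measured TCP pose, the force, the opening and the grip force at its end, in the units of the state.
- get_state(): the state, without advancing time (a new reading comes with each control period).
- read_camera(name): name is "side" or "top"; returns a dict with "color" (480x640x3 uint8, red, green, blue), "fovy" (degrees; the focal length in pixels is half the picture's height over the tangent of half this angle, whatever the lens; pixels are square), "cx", "cy" (the principal point, pixels), "D" ([k1, k2, p1, p2, k3] as OpenCV has them; the pictures are not rectified), "world_from_camera" (4x4, takes a point from camera to world coordinates). Camera axes: x right, y down, z forward; pixel columns grow to the right and rows downward; lengths in m; the calibration is good to about 2 mm. A picture is of the moment at which its call begins. There is no depth.
- hand_in(): hands the job in; it is judged then, once.
Trained networks look in a picture, given as the dict that the camera call returned (one of the last four; its "shot" number tells which), for a name from the list of things; names that differ only in an ending like _2 or _b are one class to them, and where a whole thing is asked for, a point or a joint stands for the part that bears it (a point fixed in the world has none). Each returns a list of dicts, best first, with "p" (0 to 1); they miss things now and then, are a little off and sometimes report something else, mostly with a low value. They report only what shows in the picture. A call takes as long as a camera call. They do not tell look-alikes from the thing itself.
- look_for(target, picture): "point" ([column, row] in pixels, amid what is visible of it).
- tip_of(target, picture): "point" ([column, row] in pixels: a listed point, or the origin of a listed thing).
The state is a dict: "clock": time; "joint_pos": joint angles; "qvel": joint speeds; "tau": joint torques, N m; "tcp_pos": TCP position; "orientation": TCP orientation; "wrist_force": force on the tool from outside, world axes, zero at the start; "ft_torque": the same for the moment, N m; "finger_gap": finger opening in m; "grip_force": force on a finger pad.
Only numpy, scipy, OpenCV 4.12 (cv2) and the standard library are available. Lean on these libraries where they do the work, as an engineer would, in place of code of your own. Each camera call takes 0.05 s, during which the arm holds its last target. There are 200 camera calls.

## Task

Gently lay the two steel loading plates one on the other, squarely on the cork pad of the heel-lift board. Then take the orange wedge by its black handle and, with its sole flat on the board, push it straight in under the middle of the foot plate's heel edge until that edge has just lifted off its rests, by about 4 mm. Finish holding the wedge there by its handle, without touching the board or the pile, and leave the splint, glue bottle and mask box where they are.

Things in the scene. Friction and masses are not known exactly. Their poses are not given: they have to be found in the camera images.
- board: Heel-lift board, fixed: white base board 390 x 150 x 8 mm (top 8 mm above the table) with a hinged aluminium foot plate over it. Origin on the table surface, straight below the middle of the plate's free heel edge. x points from the heel edge to the hinge (184 mm away). The base board reaches from x = -165 to +225 mm; its bare part at negative x is the run-in for the wedge.
- footplate (a joint): Angle of the foot plate about its hinge (rad): 0 on its rests, growing as the heel edge rises; 0.022 rad is 4 mm at the heel edge. The plate is 188 x 100 x 8 mm, 0.4 kg, hinge axis along the board's y; it falls back under its own weight and load. Its top is 25 mm above the table at rest.
- heel_edge (a point): Middle of the lower side of the foot plate's rounded heel edge (radius 4 mm); moves with the plate. At rest it is 17 mm above the table, 9 mm above the base board. The rests are two black rubber blocks 15 to 45 mm behind the edge, with 72 mm free between them in y for the wedge.
- pad (a point): Centre of the top of the cork pad on the foot plate, 29 mm above the table, 60 mm from the heel edge towards the hinge. The pad is 80 mm (x) by 56 mm (y), as large as a loading plate, 4 mm thick; x points to the hinge.
- plate_a: Blue loading plate, see plate_a_center; this origin is at the centre of its underside.
- plate_a_center (a point): Centre (half-way up) of the blue steel loading plate, loose on the table at first: 80 (x) x 56 (y) x 12 (z) mm, 0.3 to 0.5 kg. Its long side (x) goes along the pad's long side; either way round, and either plate may be the lower.
- plate_b: Red loading plate, see plate_b_center; this origin is at the centre of its underside.
- plate_b_center (a point): Centre (half-way up) of the red steel loading plate, same size and mass as the blue one.
- wedge: Wedge, see wedge_grip; this origin is at the centre of its underside, 45 mm ahead of the handle's middle and 62 mm behind the thin tip. It first touches the foot plate with some 34 mm of its tip under the heel edge and lifts the edge 1 mm for each 5.6 mm of further push (4 mm up at some 56 mm); the push takes about 5 to 12 N.
- wedge_grip (a point): Middle of the wedge's upright black handle, 36 mm above the wedge's sole; x points from the handle to the thin tip, which is 107 mm ahead. Orange ramp 90 mm long and 44 mm wide, 3 mm thick at the tip, 19 mm at its handle end. Handle block 34 mm (x) x 18 mm (y), from the sole up to 56 mm. 0.15 kg.
- splint: Bystander: white perforated half-round splint 200 mm long, 80 mm wide, 40 mm high, loose on the table, open side down. Origin at its underside's centre.
- glue: Bystander: yellow glue bottle, 34 mm across, 95 mm high. Origin at its underside's centre.
- mask_box: Bystander: white and blue box of face masks, 100 x 180 x 60 mm. Origin at its underside's centre.
Things that resemble listed ones, but are neither listed nor needed, are in the scene too. Several things look just like the wedge: the one meant starts farthest to the robot's right.

How it is judged:
By the outcome, as a careful person would: the job done as asked, in the order asked, and still so for the second after the job is handed in, while the arm keeps its last pose, push and grip.
It also fails if it takes over 72 s, if anything falls off the work surface, if the arm or the gripper's body presses on something with over 40 N, if the wrist force passes 120 N, or if a joint passes its speed limit or range.

## Working session

There is one attempt and no reset: what is moved stays moved. The work goes in short steps, Python scripts to look and compute and a tool call to move; the robot and the scene stay as the last step left them, time stands still between calls to the robot, and variables do not carry over. Pictures are saved under pics/ and viewed, at most 10 in all, crops included, and the job is handed in when it is done.

Besides the shell and the picture viewer there is one more tool, called after "Request:" as a command line: name --argument value ..., lists and objects as JSON in quotes. jog_arm: Moves the arm, as the interface text tells. Its arguments: {"type":"object","properties":{"moves":{"type":"array","items":{"type":"object","properties":{"fingers":{"type":"number"},"slide":{"type":"array","items":{"type":"number"}},"angular":{"type":"array","items":{"type":"number"}}}}},"squeeze":{"type":"number"}},"required":["moves"]}

```bash
mkdir -p pics; cat > h.py <<'E'
from workcell import *
import numpy as np, cv2
def K(c):
    f=240/np.tan(np.radians(c["fovy"])/2)
    return np.array([[f,0,c["cx"]],[0,f,c["cy"]],[0,0,1.]])
def ray(c,p,z):
    u=cv2.undistortPoints(np.array([[p]],float),K(c),np.array(c["D"],float))[0,0]
    T=np.array(c["world_from_camera"]);d=T[:3,:3]@[u[0],u[1],1];o=T[:3,3]
    return o+d*(z-o[2])/d[2]
def px(c,P):
    T=np.linalg.inv(np.array(c["world_from_camera"]))
    return cv2.projectPoints(np.atleast_2d(np.array(P,float)),cv2.Rodrigues(T[:3,:3])[0],T[:3,3],K(c),np.array(c["D"],float))[0][:,0]
def save(c,n,crop=None,s=1):
    im=c["color"][:,:,::-1]
    if crop: im=im[crop[1]:crop[3],crop[0]:crop[2]]
    cv2.imwrite("pics/"+n,cv2.resize(im,None,fx=s,fy=s,interpolation=cv2.INTER_CUBIC))
E
python3 - <<'E'
from h import *
Z=dict(plate_a_center=.006,plate_b_center=.006,wedge_grip=.036,wedge=0,heel_edge=.017,pad=.029,board=0,plate_a=0,splint=0,glue=0,mask_box=0)
s=get_state();print({k:np.round(v,3) for k,v in s.items()})
for n in("top","side"):
    c=read_camera(n);save(c,n+"0.png");print(n,np.round(c["world_from_camera"],3).tolist(),c["fovy"],c["D"])
    for t,z in Z.items():
        print(t,[(np.round(r["point"],1).tolist(),round(r["p"],2),np.round(ray(c,r["point"],z)[:2],3).tolist()) for r in tip_of(t,c)[:5]])
E
```

```text
{'clock': np.float64(0.0), 'joint_pos': array([-1.346,  0.314,  0.045,  1.304,  0.   ,  1.431]), 'qvel': array([ 0.001,  0.001,  0.001, -0.   ,  0.   , -0.001]), 'tau': array([-0.0000e+00, -4.8063e+01,  2.9853e+01,  1.9000e-02, -0.0000e+00,
       -0.0000e+00]), 'tcp_pos': array([ 0.205, -0.537,  0.204]), 'orientation': array([-0.001,  0.983,  0.181, -0.   ]), 'wrist_force': array([0.358, 0.226, 0.657]), 'ft_torque': array([-0.005, -0.032,  0.06 ]), 'grip_force': np.float64(0.0), 'finger_gap': np.float64(0.086)}
top [[0.002, -0.986, 0.168, 0.38], [-1.0, 0.001, 0.016, -0.065], [-0.016, -0.168, -0.986, 1.119], [0.0, 0.0, 0.0, 1.0]] 54.14873104898963 [-0.05453399  0.          0.          0.          0.        ]
plate_a_center [([179.1, 305.5], 0.65, [0.424, 0.272])]
plate_b_center [([437.6, 265.9], 0.55, [0.519, -0.344]), ([502.6, 261.1], 0.21, [0.53, -0.501])]
wedge_grip [([93.2, 305.7], 0.95, [0.422, 0.467]), ([106.6, 229.1], 0.66, [0.604, 0.448]), ([177.2, 255.8], 0.57, [0.539, 0.273])]
wedge [([126.3, 222.2], 0.76, [0.629, 0.417]), ([113.9, 298.5], 0.67, [0.441, 0.435]), ([180.3, 23
[... 930 characters left out ...]
 226.4], 0.45, [0.52, -0.332])]
wedge_grip [([153.5, 331.7], 0.81, [0.595, 0.451]), ([234.4, 308.6], 0.69, [0.54, 0.281]), ([193.9, 384.4], 0.69, [0.414, 0.47])]
wedge [([223.7, 311.9], 0.9, [0.583, 0.282]), ([208.9, 381.3], 0.9, [0.43, 0.428]), ([162.1, 329.0], 0.72, [0.628, 0.417])]
heel_edge [([297.0, 266.4], 0.84, [0.583, 0.052])]
pad [([281.6, 255.8], 0.76, [0.633, 0.061])]
board [([298.8, 278.3], 0.6, [0.56, 0.067])]
plate_a [([266.6, 345.4], 0.58, [0.43, 0.279]), ([410.9, 228.5], 0.54, [0.515, -0.334])]
splint [([193.9, 283.9], 0.44, [0.719, 0.274])]
glue [([192.0, 284.3], 0.91, [0.721, 0.279])]
mask_box [([362.0, 208.3], 0.94, [0.691, -0.315]), ([409.7, 227.7], 0.68, [0.52, -0.335])]
```

View pics/top0.png

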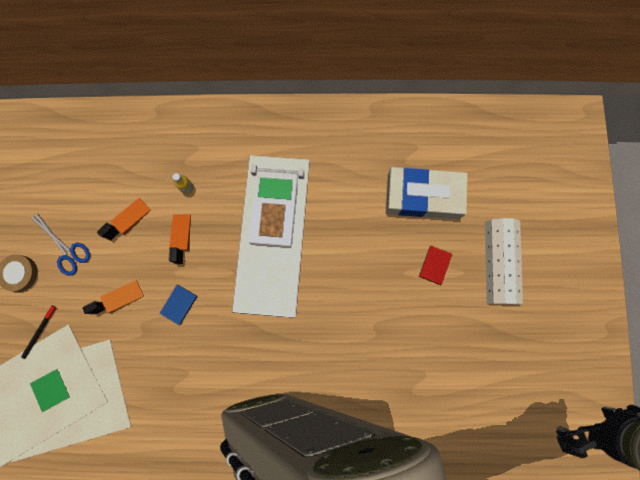

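View pics/side0.png

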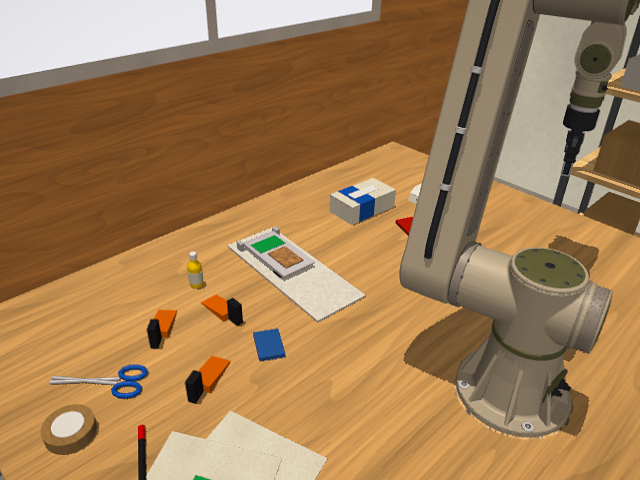

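The top view shows the wedge candidates, by handle pixel, at (93,306), (107,229) and (177,256). The robot's right is −y, so the one meant is (177,256), which is (234,309) in the side view. The blue plate is at (179,305), the red one at (436,265), and the pad at (272,219). Next I fit the shapes precisely.

```bash
cat > fit.py <<'E'
from h import *
from scipy.optimize import minimize
def box(x0,x1,y0,y1,z0,z1): return np.array([[x,y,z] for x in(x0,x1) for y in(y0,y1) for z in(z0,z1)])
RAMP=np.vstack([box(-.028,-.0279,-.022,.022,0,.019),box(.0619,.062,-.022,.022,0,.003)])
HAND=box(-.062,-.028,-.009,.009,0,.056)
PL=box(-.04,.04,-.028,.028,0,.012)
BASE=box(-.165,.225,-.075,.075,0,.008)
PAD=box(.02,.1,-.028,.028,.025,.029)
def pose(P,q,z=0):
    c,s=np.cos(q[2]),np.sin(q[2]);return np.c_[P[:,0]*c-P[:,1]*s+q[0],P[:,0]*s+P[:,1]*c+q[1],P[:,2]+z]
def render(c,parts,q,win,z,S=4):
    m=np.zeros(((win[3]-win[1])*S,(win[2]-win[0])*S),np.uint8)
    for P,v in parts:
        p=(px(c,pose(P,q,z))-[win[0],win[1]]+.5)*S-.5
        h=cv2.convexHull(np.float32(p));cv2.fillPoly(m,[np.round(h*16).astype(np.int32)],v,shift=4)
    return cv2.resize(m,None,fx=1/S,fy=1/S,interpolation=cv2.INTER_AREA).astype(float)/255
def col(c,name):
    hsv=cv2.cvtColor(c["color"],cv2.COLOR_RGB2HSV).astype(int);H,S,V=hsv[...,0],hsv[...,1],hsv[...,2]
    return {"red":((H<4)|(H>174))&(S>150)&(V>40),"blue":(H>100)&(H<125)&(S>120)&(V>40),
     "orange":(H>=4)&(H<16)&(S>190)&(V>90),"white":(S<60)&(V>110),"cork":(S>75)&(H<24)}[name].astype(np.uint8)
def fit(cs,parts,color,q0,z=0,mar=14,hull=False,off=None):
    tot=[]
    for c in cs:
        p=np.vstack([px(c,pose(P,q0,z)) for P,_ in parts]);lo=np.maximum(np.floor(p.min(0)).astype(int)-mar,0);hi=np.ceil(p.max(0)).astype(int)+mar
        win=[*lo,*np.minimum(hi,[640,480])];m=col(c,color)[win[1]:win[3],win[0]:win[2]]
        n,l,st,ce=cv2.connectedComponentsWithStats(m)
        if n<2: continue
        k=1+np.argmax(st[1:,4]);m=(l==k).astype(np.uint8)
        if hull:
            pts=cv2.findNonZero(m);m=cv2.fillConvexPoly(np.zeros_like(m),cv2.convexHull(pts),1)
        tot.append((c,win,m))
    f=lambda q:sum(np.abs(render(c,parts,q,w,z)-m).sum() for c,w,m in tot)
    best=None
    for d in(0,.25,-.25):
        x=np.array(q0,float)+[0,0,d]
        s=np.vstack([x,x+[.012,0,0],x+[0,.012,0],x+[0,0,.2]])
        r=minimize(f,x,method="Nelder-Mead",options=dict(initial_simplex=s,xatol=1e-5,fatol=.02,maxiter=300))
        if best is None or r.fun<best.fun: best=r
    return best.x,best.fun,[int(m.sum()) for _,_,m in tot]
E
python3 - <<'E'
from fit import *
t,s=read_camera("top"),read_camera("side")
def go(n,*a,**k):
    for nm,cs in(("both",[t,s]),("top",[t]),("side",[s])):
        if n=="red" and nm!="top": continue
        x,f,a2=fit(cs,*a,**k);print(n,nm,np.round(x,4),round(f,1),a2)
go("red",[(PL,255)],"red",[.519,-.343,-.3]); go("blue",[(PL,255)],"blue",[.425,.277,-.5])
go("wedge",[(RAMP,255),(HAND,0)],"orange",[.585,.279,0])
go("base",[(BASE,255)],"white",[.578,.052,-.05],hull=True)
go("pad",[(PAD,255)],"cork",[.578,.052,-.05],mar=2)
save(t,"crop1.png",(90,140,330,340),3)
E
```

```text
red top [ 0.5214 -0.3383 -0.3539] 114.7 [726]
blue both [ 0.427   0.2759 -0.5511] 188.1 [746, 741]
blue top [ 0.4276  0.2737 -0.5061] 106.5 [746]
blue side [ 0.426   0.2761 -0.5359] 77.1 [741]
wedge both [0.5851 0.2797 0.0086] 85.8 [609, 424]
wedge top [ 0.5849  0.2796 -0.0112] 55.9 [609]
wedge side [0.5843 0.2806 0.0149] 20.2 [424]
base both [ 0.5673  0.0576 -0.0847] 312.2 [9967, 5752]
base top [ 0.568   0.0573 -0.0828] 133.4 [9967]
base side [ 0.5662  0.0582 -0.0838] 155.0 [5752]
pad both [ 0.5663  0.0576 -0.0797] 71.1 [700, 410]
pad top [ 0.5663  0.0558 -0.056 ] 34.0 [700]
pad side [ 0.5672  0.0593 -0.0719] 27.5 [410]
```

View pics/crop1.png

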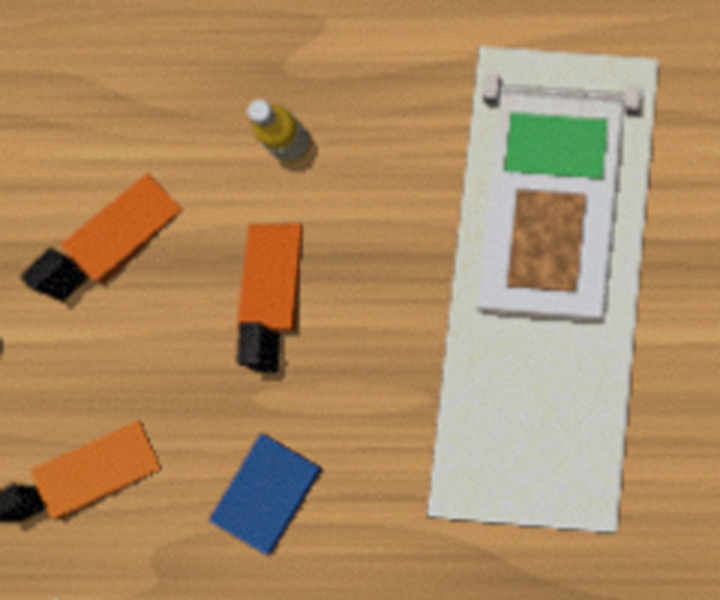

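The crop confirms the choice: the isolated wedge at crop (260,330), pixel (177,256), nearest to the board. The fits agree with the known sizes to about 2 mm. I take the red plate first.

```bash
cat >> h.py <<'E'
from scipy.spatial.transform import Rotation as R
def go(x,y,z,psi):
    s=get_state();q=s["orientation"];r=R.from_quat([q[1],q[2],q[3],q[0]])
    c=[]
    for k in(0,np.pi,-np.pi):
        a=psi+k;t=R.from_matrix(np.array([[np.cos(a),np.sin(a),0],[np.sin(a),-np.cos(a),0],[0,0,-1]]))
        c.append((r.inv()*t).as_rotvec(degrees=True))
    c=min(c,key=np.linalg.norm)
    print("slide",np.round(r.inv().apply(np.array([x,y,z])-s["tcp_pos"])*1000,1),"ang",np.round(c,2),"tcp",np.round(s["tcp_pos"],4),"t",round(float(s["clock"]),2),"gap",round(float(s["finger_gap"]),4),"F",np.round(s["wrist_force"],1),"q",np.round(s["joint_pos"],2))
E
python3 -c "
from h import *
go(.5214,-.3383,.08,-.345)"
```

```text
slide [366.4 -73.  124.5] ang [ 1.000e-02 -0.000e+00  4.067e+01] tcp [ 0.2051 -0.5372  0.2045] t 1.3 gap 0.0858 F [-0.   0.3  0.1] q [-1.35  0.31  0.05  1.3  -0.    1.43]
```

Request:
jog_arm --moves '[{"slide":[40,-8,0],"angular":[0,0,5],"fingers":0},{"slide":[80,-16,0],"angular":[0,0,10],"fingers":0},{"slide":[120,-24,0],"angular":[0,0,15],"fingers":0},{"slide":[160,-32,0],"angular":[0,0,20],"fingers":0},{"slide":[200,-40,0],"angular":[0,0,25],"fingers":0},{"slide":[240,-48,0],"angular":[0,0,30],"fingers":0},{"slide":[280,-56,0],"angular":[0,0,35],"fingers":0},{"slide":[320,-64,20],"angular":[0,0,40.7],"fingers":0},{"slide":[350,-70,50],"angular":[0,0,40.7],"fingers":0},{"slide":[366,-73,80],"angular":[0,0,40.7],"fingers":0}]'

```text
clock: 2.13
tcp_pos: [0.525, -0.3373, 0.1257]
orientation: [0.001, 0.985, -0.171, 0.003]
wrist_force: [1.2, -0.3, 0.3]
finger_gap: 0.0853
grip_force: 0.0
```

```bash
python3 - <<'E'
from fit import *
go(.5214,-.3383,.08,-.345)
t=read_camera("top");s=read_camera("side")
m=col(s,"red");print("side red",m.sum())
for c in(t,s):
  for n in("plate_b","plate_a"):
    print(n,[(np.round(ray(c,r["point"],.006)[:2],3),round(r["p"],2)) for r in tip_of(n+"_center",c)[:3]])
print(fit([s],[(PL,255)],"red",[.521,-.338,-.35]))
E
```

```text
slide [-3.3  2.1 45.7] ang [ 0.08 -0.31  0.12] tcp [ 0.525  -0.3373  0.1257] t 2.13 gap 0.0853 F [ 1.2 -0.3  0.3] q [-0.7   0.43  0.03  1.16  0.    2.78]
side red 98
plate_b [(array([ 0.527, -0.347]), 0.96)]
plate_a [(array([0.422, 0.273]), 0.8)]
plate_b []
plate_a [(array([0.427, 0.278]), 0.87)]
(array([ 0.75128807, -0.35352263, -2.46632373]), np.float64(3.0), [3])
```

```bash
python3 - <<'E'
from fit import *
t=read_camera("top");s=read_camera("side")
for n,c,g in(("red",t,(.521,-.338)),("blue",t,(.427,.276)),("blue",s,(.427,.276))):
    u=px(c,[*g,.012])[0].astype(int);m=col(c,n);k=np.zeros_like(m);k[u[1]-35:u[1]+35,u[0]-35:u[0]+35]=1;m=m*k
    l=cv2.connectedComponentsWithStats(m);i=1+np.argmax(l[2][1:,4]);m=(l[1]==i)
    p=np.argwhere(m)[:,::-1];w=np.array([ray(c,q,.012)[:2] for q in p])*1000
    r=cv2.minAreaRect(w.astype(np.float32));print(n,len(p),np.round(w.mean(0),1),[np.round(v,1) for v in r])
u=px(t,[.521,-.338,.012])[0].astype(int)
save(t,"red.png",(u[0]-35,u[1]-35,u[0]+35,u[1]+35),8)
E
```

```text
red 617 [ 521.2 -336.2] [array([ 520.5, -337.4]), array([54.1, 77.2]), np.float64(68.0)]
blue 743 [427.  272.9] [array([427.2, 273. ]), array([54.4, 76.9]), np.float64(60.6)]
blue 741 [419.6 281.3] [array([420.6, 280.5]), array([55. , 87.2]), np.float64(61.0)]
```

View pics/red.png

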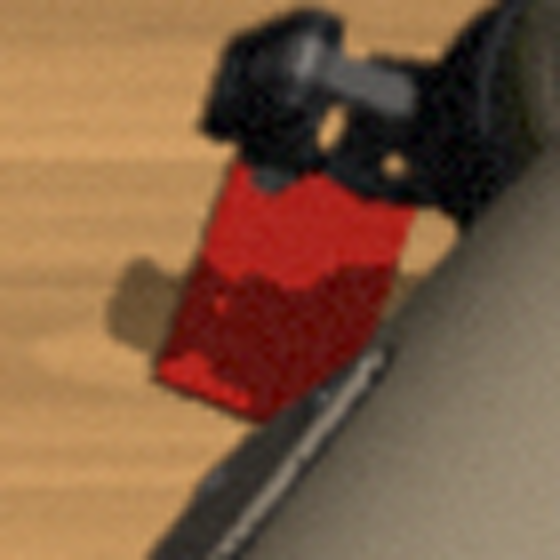

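The jaws are over the red plate (crop 285,290), whose corners show a yaw of about −0.37. Now I descend and grip.

```bash
python3 -c "
from h import *
go(.521,-.338,.010,-.37)"
```

```text
slide [ -1.3  -2.2 116.6] ang [ 0.08 -0.18  1.3 ] tcp [ 0.5212 -0.3402  0.1266] t 2.53 gap 0.0852 F [-0.2  0.9  0.2] q [-0.71  0.43  0.03  1.16 -0.    2.78]
```

Request:
jog_arm --moves '[{"slide":[-1,-2,35],"angular":[0,0,1.3],"fingers":0},{"slide":[-1,-2,70],"angular":[0,0,1.3],"fingers":0},{"slide":[-1,-2,95],"angular":[0,0,1.3],"fingers":0},{"slide":[-1,-2,108],"angular":[0,0,1.3],"fingers":0},{"slide":[-1,-2,113],"angular":[0,0,1.3],"fingers":0},{"slide":[-1,-2,113],"angular":[0,0,1.3],"fingers":0},{"slide":[-1,-2,113],"angular":[0,0,1.3],"fingers":0.15}]'

```text
clock: 3.12
tcp_pos: [0.5213, -0.3376, 0.0131]
orientation: [0.001, 0.983, -0.184, 0.001]
wrist_force: [-0.4, -0.7, 0.2]
finger_gap: 0.0756
grip_force: 0.0
```

```bash
python3 -c "
from h import *
go(.521,-.338,.010,-.37)"
```

```text
slide [-0.1  0.5  3.1] ang [ 0.05 -0.13  0.04] tcp [ 0.5213 -0.3376  0.0131] t 3.12 gap 0.0756 F [-0.4 -0.7  0.2] q [-0.7   0.51 -0.14  0.92 -0.    2.81]
```

Request:
jog_arm --moves '[{"slide":[0,0,3],"fingers":0.2},{"slide":[0,0,3],"fingers":0.3},{"slide":[0,0,3],"fingers":0.4},{"slide":[0,0,3],"fingers":0.5},{"slide":[0,0,3],"fingers":0.6},{"slide":[0,0,3],"fingers":0.6}]' --squeeze 50

```text
schema error: expected keys fingers, slide, angular
```

Request:
jog_arm --moves '[{"slide":[0,0,0],"fingers":0.6},{"slide":[0,0,-10],"fingers":0.6},{"slide":[0,0,-40],"fingers":0.6},{"slide":[0,0,-80],"fingers":0.6},{"slide":[0,0,-100],"fingers":0.6},{"slide":[0,0,-100],"fingers":0.6},{"slide":[0,0,-100],"fingers":0.6}]'

```text
schema error: expected keys fingers, slide, angular
```

```bash
python3 -c "
from h import *
go(.627,.0527,.110,-.082)"
```

```text
slide [ -42.  -402.1  -97.3] ang [  0.07  -0.12 -16.46] tcp [ 0.5213 -0.3376  0.0131] t 3.12 gap 0.0756 F [-0.4 -0.7  0.2] q [-0.7   0.51 -0.14  0.92 -0.    2.81]
```

Request:
jog_arm --moves '[{"slide":[0,0,3],"angular":[0,0,0],"fingers":0.2},{"slide":[0,0,3],"angular":[0,0,0],"fingers":0.3},{"slide":[0,0,3],"angular":[0,0,0],"fingers":0.4},{"slide":[0,0,3],"angular":[0,0,0],"fingers":0.5},{"slide":[0,0,3],"angular":[0,0,0],"fingers":0.6},{"slide":[0,0,3],"angular":[0,0,0],"fingers":0.6},{"slide":[0,0,3],"angular":[0,0,0],"fingers":0.6}]' --squeeze 50

```text
clock: 3.7
tcp_pos: [0.5208, -0.3362, 0.0086]
orientation: [0.0, 0.983, -0.183, 0.0]
wrist_force: [-0.5, 0.2, -0.2]
finger_gap: 0.0343
grip_force: 0.0
```

```bash
python3 - <<'E'
from h import *
t=read_camera("top");print(get_state()["finger_gap"],get_state()["tcp_pos"])
u=px(t,[.521,-.338,.012])[0].astype(int);print(u,px(t,get_state()["tcp_pos"]))
save(t,"red2.png",(u[0]-50,u[1]-50,u[0]+50,u[1]+50),6)
E
```

```text
0.034135089211566876 [ 0.5207836  -0.3362224   0.00854725]
[435 264] [[434.74261574 265.05371291]]
```

View pics/red2.png

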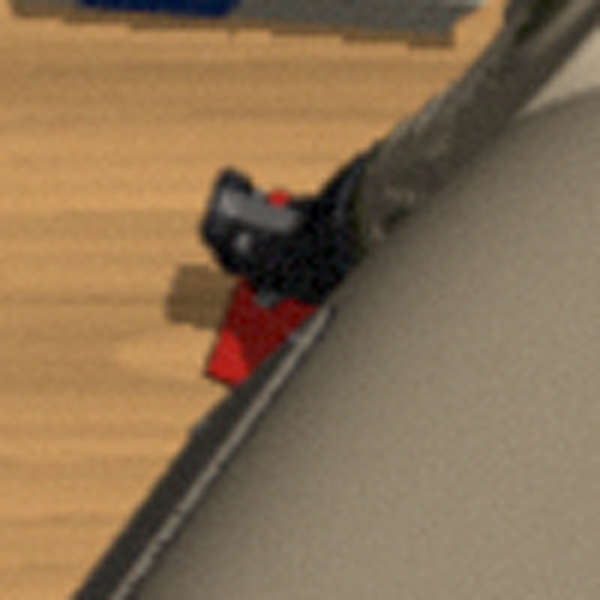

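The picture shows the plate's lower corner (210,375 in the crop) unmoved, with the finger beside or over its left edge. The grip found nothing, so I probe downward gently.

Request:
jog_arm --moves '[{"slide":[0,0,1],"angular":[0,0,0],"fingers":0.6},{"slide":[0,0,2],"angular":[0,0,0],"fingers":0.6},{"slide":[0,0,3],"angular":[0,0,0],"fingers":0.6},{"slide":[0,0,3],"angular":[0,0,0],"fingers":0.6}]'

```text
clock: 4.08
tcp_pos: [0.5205, -0.3361, 0.0051]
orientation: [-0.0, 0.983, -0.183, -0.0]
wrist_force: [0.3, -0.2, -0.6]
finger_gap: 0.0341
grip_force: 0.0
```

```bash
python3 - <<'E'
from h import *
s=get_state();print(s["finger_gap"],s["grip_force"],s["tcp_pos"],s["wrist_force"],s["ft_torque"])
t=read_camera("side")
u=px(t,[.521,-.338,.012])[0].astype(int);print(u)
save(t,"red3.png",(u[0]-70,u[1]-70,u[0]+70,u[1]+50),5)
E
```

```text
0.0341013059887067 0.0 [ 0.52054754 -0.3360595   0.00513178] [ 0.32273713 -0.2065615  -0.60143493] [ 0.00674788 -0.01645944  0.00359441]
[410 223]
```

View pics/red3.png

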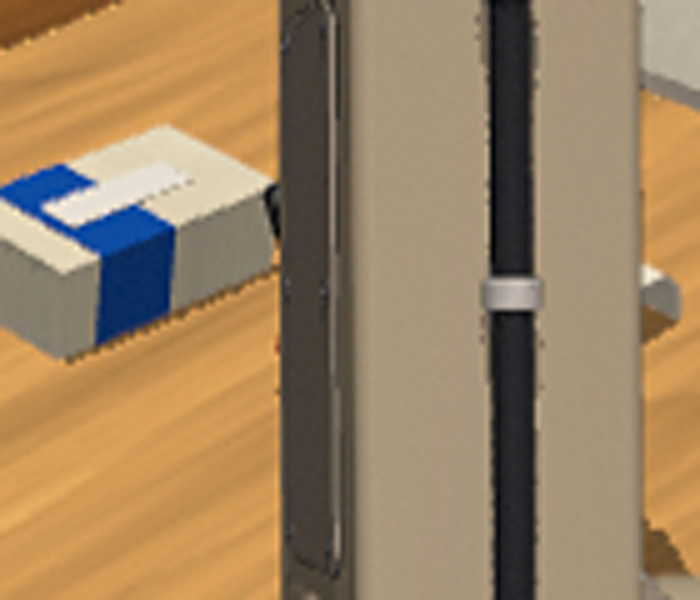

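The arm hides the plate here. There is still no contact, so the real tip height must be above what I assumed. I keep probing.

Request:
jog_arm --moves '[{"slide":[0,0,1],"angular":[0,0,0],"fingers":0.6},{"slide":[0,0,2],"angular":[0,0,0],"fingers":0.6},{"slide":[0,0,3],"angular":[0,0,0],"fingers":0.6},{"slide":[0,0,3],"angular":[0,0,0],"fingers":0.6}]'

```text
clock: 4.47
tcp_pos: [0.5206, -0.3361, 0.0022]
orientation: [-0.0, 0.983, -0.183, -0.0]
wrist_force: [-0.1, 0.1, -0.0]
finger_gap: 0.0341
grip_force: 0.0
```

Request:
jog_arm --moves '[{"slide":[0,0,1],"angular":[0,0,0],"fingers":0.6},{"slide":[0,0,2],"angular":[0,0,0],"fingers":0.6},{"slide":[0,0,2],"angular":[0,0,0],"fingers":0.6}]'

```text
clock: 4.72
tcp_pos: [0.5206, -0.3361, 0.0003]
orientation: [-0.0, 0.983, -0.183, -0.0]
wrist_force: [0.4, 1.0, -0.5]
finger_gap: 0.0342
grip_force: 0.0
```

```bash
python3 - <<'E'
from h import *
t=read_camera("top");s=read_camera("side")
for c in(t,s):
  for z in(.25,.205,.194,.15,.1): print(np.round(px(c,[.205,-.537,z])[0]),end=" ")
  print()
im=cv2.imread("pics/top0.png")[390:470,520:640];im2=cv2.imread("pics/side0.png")[90:210,540:640]
a=cv2.resize(im,None,fx=3.3,fy=3.3,interpolation=2);b=cv2.resize(im2,None,fx=3.3,fy=3.3,interpolation=2)
o=np.zeros((400,730,3),np.uint8);o[:a.shape[0],:a.shape[1]]=a;o[:b.shape[0],400:400+b.shape[1]]=b;cv2.imwrite("pics/grip.png",o)
E
```

```text
[584. 422.] [571. 418.] [568. 417.] [557. 412.] [545. 408.] 
[566. 166.] [562. 181.] [561. 185.] [556. 200.] [552. 216.]
```

View pics/grip.png

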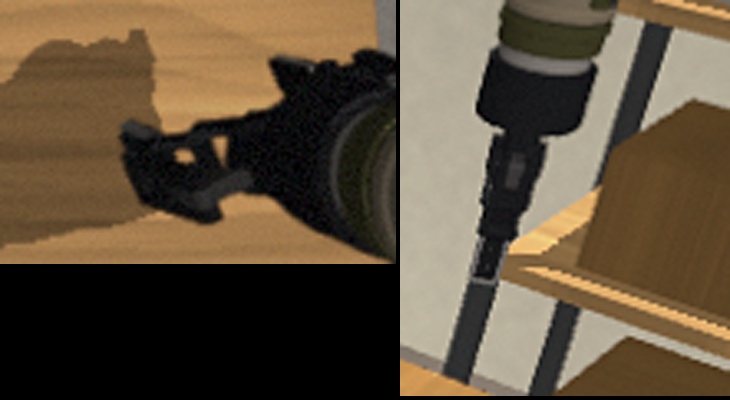

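The pictures show the tips about 15–25 mm higher than the TCP reading implies (side tip at pixel (566,176) against a projected TCP of (562,181)). So the jaws closed above the plate. I open to straddle it and probe for the table.

Request:
jog_arm --moves '[{"slide":[0,0,0],"angular":[0,0,0],"fingers":0.2},{"slide":[0,0,0],"angular":[0,0,0],"fingers":0.2},{"slide":[0,0,0],"angular":[0,0,0],"fingers":0.2},{"slide":[0,0,0],"angular":[0,0,0],"fingers":0.2},{"slide":[0,0,2],"angular":[0,0,0],"fingers":0.2},{"slide":[0,0,4],"angular":[0,0,0],"fingers":0.2},{"slide":[0,0,6],"angular":[0,0,0],"fingers":0.2},{"slide":[0,0,6],"angular":[0,0,0],"fingers":0.2}]'

```text
clock: 5.48
tcp_pos: [0.5204, -0.3359, -0.0062]
orientation: [-0.0, 0.983, -0.183, -0.0]
wrist_force: [0.9, 0.4, 0.9]
finger_gap: 0.0677
grip_force: 0.0
```

Request:
jog_arm --moves '[{"slide":[0,0,2],"angular":[0,0,0],"fingers":0.2},{"slide":[0,0,4],"angular":[0,0,0],"fingers":0.2},{"slide":[0,0,4],"angular":[0,0,0],"fingers":0.2},{"slide":[0,0,4],"angular":[0,0,0],"fingers":0.2}]'

```text
clock: 5.82
tcp_pos: [0.5206, -0.3361, -0.0097]
orientation: [-0.0, 0.983, -0.183, -0.0]
wrist_force: [-1.5, 0.4, 0.1]
finger_gap: 0.0684
grip_force: 0.0
```

Request:
jog_arm --moves '[{"slide":[0,0,2],"angular":[0,0,0],"fingers":0.2},{"slide":[0,0,4],"angular":[0,0,0],"fingers":0.2},{"slide":[0,0,4],"angular":[0,0,0],"fingers":0.2}]'

```text
clock: 6.07
tcp_pos: [0.5205, -0.3361, -0.0139]
orientation: [-0.0, 0.983, -0.183, -0.0]
wrist_force: [-0.4, -0.2, -0.5]
finger_gap: 0.0685
grip_force: 0.0
```

Request:
jog_arm --moves '[{"slide":[0,0,2],"angular":[0,0,0],"fingers":0.2},{"slide":[0,0,2],"angular":[0,0,0],"fingers":0.2}]'

```text
clock: 6.23
tcp_pos: [0.5206, -0.3361, -0.0158]
orientation: [-0.0, 0.983, -0.183, -0.0]
wrist_force: [0.3, 0.5, -0.1]
finger_gap: 0.0681
grip_force: 0.0
```

Request:
jog_arm --moves '[{"slide":[0,0,2],"angular":[0,0,0],"fingers":0.2},{"slide":[0,0,2],"angular":[0,0,0],"fingers":0.2}]'

```text
clock: 6.4
tcp_pos: [0.5206, -0.3361, -0.0178]
orientation: [-0.0, 0.983, -0.183, -0.0]
wrist_force: [0.6, 1.1, -0.1]
finger_gap: 0.0687
grip_force: 0.0
```

Request:
jog_arm --moves '[{"slide":[0,0,0],"angular":[0,0,0],"fingers":0.3},{"slide":[0,0,0],"angular":[0,0,0],"fingers":0.4},{"slide":[0,0,0],"angular":[0,0,0],"fingers":0.4},{"slide":[0,0,0],"angular":[0,0,0],"fingers":0.4}]' --squeeze 20

```text
clock: 6.73
tcp_pos: [0.5208, -0.3363, -0.0174]
orientation: [0.0, 0.983, -0.183, 0.0]
wrist_force: [0.6, 0.8, 0.2]
finger_gap: 0.051
grip_force: 0.0
```

Request:
jog_arm --moves '[{"slide":[0,0,2],"angular":[0,0,0],"fingers":0.4},{"slide":[0,0,4],"angular":[0,0,0],"fingers":0.4},{"slide":[0,0,4],"angular":[0,0,0],"fingers":0.4}]'

```text
clock: 6.98
tcp_pos: [0.5211, -0.3366, -0.0182]
orientation: [0.001, 0.983, -0.183, 0.001]
wrist_force: [-6.1, 4.6, 20.4]
finger_gap: 0.0514
grip_force: 10.3
```

```bash
python3 - <<'E'
from h import *
s=get_state();print(s["tcp_pos"],s["wrist_force"])
t=read_camera("top");T=s["tcp_pos"]
for z in(0,.012,.03): print(z,[np.round(px(t,[T[0]+a*.361,T[1]+a*.933,z])[0]-[375,200],1)*6 for a in(.0255,-.0255)])
save(t,"red4.png",(375,200,475,290),6)
E
```

```text
[ 0.52111954 -0.33656703 -0.01819891] [-6.0676831   4.64671133 20.39075986]
0 [array([294. , 369.6]), array([414.6, 415.2])]
0.012 [array([300.6, 365.4]), array([422.4, 411.6])]
0.03 [array([310.8, 359.4]), array([434.4, 406.2])]
```

View pics/red4.png

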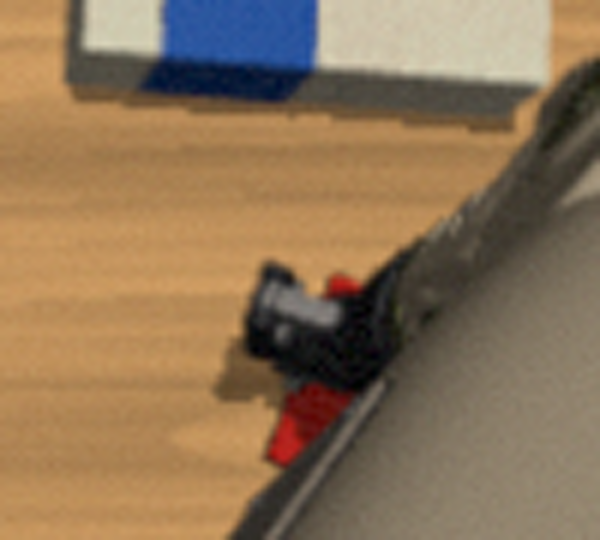

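Contact with the plate top came at TCP z = −0.018 and gap 51 mm, so the tips are really about 30 mm above the reported TCP at this opening. x and y agree with the picture (left finger at crop (290,380), at the plate's left edge). I use this measured tip height from here on.

Request:
jog_arm --moves '[{"slide":[0,0,-6],"angular":[0,0,0],"fingers":0.4},{"slide":[0,0,-6],"angular":[0,0,0],"fingers":0.15},{"slide":[0,0,-6],"angular":[0,0,0],"fingers":0.15},{"slide":[0,0,-6],"angular":[0,0,0],"fingers":0.15},{"slide":[0,0,0],"angular":[0,0,0],"fingers":0.15},{"slide":[0,0,3],"angular":[0,0,0],"fingers":0.15},{"slide":[0,0,4],"angular":[0,0,0],"fingers":0.15},{"slide":[0,0,5],"angular":[0,0,0],"fingers":0.15},{"slide":[0,0,5],"angular":[0,0,0],"fingers":0.15},{"slide":[0,0,5],"angular":[0,0,0],"fingers":0.15}]'

```text
clock: 7.87
tcp_pos: [0.5207, -0.3362, -0.0267]
orientation: [-0.0, 0.983, -0.183, -0.0]
wrist_force: [0.5, -0.2, 0.4]
finger_gap: 0.0729
grip_force: 0.0
```

Request:
jog_arm --moves '[{"slide":[0,0,0],"angular":[0,0,0],"fingers":0.25},{"slide":[0,0,0],"angular":[0,0,0],"fingers":0.3},{"slide":[0,0,0],"angular":[0,0,0],"fingers":0.35},{"slide":[0,0,0],"angular":[0,0,0],"fingers":0.45},{"slide":[0,0,0],"angular":[0,0,0],"fingers":0.45},{"slide":[0,0,0],"angular":[0,0,0],"fingers":0.45}]' --squeeze 20

```text
clock: 8.37
tcp_pos: [0.5209, -0.3365, -0.026]
orientation: [0.0, 0.983, -0.183, 0.0]
wrist_force: [-1.6, -0.5, 4.5]
finger_gap: 0.0552
grip_force: 21.7
```

Gripped. Now I lift with a firmer squeeze and begin the half turn, since j6 cannot reach the board heading the other way round.

Request:
jog_arm --moves '[{"slide":[0,0,0],"angular":[0,0,0],"fingers":0.6},{"slide":[0,0,-1],"angular":[0,0,0],"fingers":0.6},{"slide":[0,0,-10],"angular":[0,0,0],"fingers":0.6},{"slide":[0,0,-35],"angular":[0,0,0],"fingers":0.6},{"slide":[0,0,-65],"angular":[0,0,0],"fingers":0.6},{"slide":[0,0,-95],"angular":[0,0,0],"fingers":0.6},{"slide":[0,0,-120],"angular":[0,0,-5],"fingers":0.6},{"slide":[0,0,-120],"angular":[0,0,-11],"fingers":0.6},{"slide":[0,0,-120],"angular":[0,0,-17],"fingers":0.6},{"slide":[0,0,-120],"angular":[0,0,-23],"fingers":0.6}]' --squeeze 50

```text
clock: 9.2
tcp_pos: [0.5207, -0.3359, 0.0941]
orientation: [-0.0, 1.0, 0.019, 0.0]
wrist_force: [-0.4, 0.4, -3.4]
finger_gap: 0.0542
grip_force: 54.2
```

```bash
python3 - <<'E'
from h import *
go(.6268,.0527,.095,-.082+np.pi)
E
```

```text
slide [ 121.  -384.2   -0.8] ang [-0.01 -0.01  6.91] tcp [ 0.5207 -0.3359  0.0941] t 9.2 gap 0.0542 F [-0.4  0.4 -3.4] q [-0.7   0.45 -0.03  1.09  0.    2.4 ]
```

Request:
jog_arm --moves '[{"slide":[6,-19,0],"angular":[0,0,-6.5],"fingers":0.6},{"slide":[12,-38,0],"angular":[0,0,-13],"fingers":0.6},{"slide":[18,-57,0],"angular":[0,0,-19.5],"fingers":0.6},{"slide":[24,-76,0],"angular":[0,0,-26],"fingers":0.6},{"slide":[30,-95,0],"angular":[0,0,-32.5],"fingers":0.6},{"slide":[36,-114,0],"angular":[0,0,-39],"fingers":0.6},{"slide":[42,-133,0],"angular":[0,0,-45.5],"fingers":0.6},{"slide":[48,-152,0],"angular":[0,0,-52],"fingers":0.6},{"slide":[54,-171,0],"angular":[0,0,-58.5],"fingers":0.6},{"slide":[60,-190,0],"angular":[0,0,-65],"fingers":0.6}]'

```text
clock: 10.03
tcp_pos: [0.5739, -0.1429, 0.0931]
orientation: [-0.001, 0.833, 0.554, -0.0]
wrist_force: [0.9, -0.0, -2.7]
finger_gap: 0.0543
grip_force: 54.3
```

```bash
python3 - <<'E'
from h import *
go(.6268,.0527,.095,-.082+np.pi)
E
```

```text
slide [200.9 -26.9  -1.8] ang [-9.000e-02  5.000e-02  7.193e+01] tcp [ 0.5739 -0.1429  0.0931] t 10.03 gap 0.0543 F [ 0.9 -0.  -2.7] q [-0.38  0.4  -0.11  1.07  0.    1.59]
```

Request:
jog_arm --moves '[{"slide":[20,-3,0],"angular":[0,0,-6.5],"fingers":0.6},{"slide":[40,-5,0],"angular":[0,0,-13],"fingers":0.6},{"slide":[60,-8,0],"angular":[0,0,-19.5],"fingers":0.6},{"slide":[80,-11,0],"angular":[0,0,-26],"fingers":0.6},{"slide":[100,-13,0],"angular":[0,0,-32.5],"fingers":0.6},{"slide":[120,-16,0],"angular":[0,0,-39],"fingers":0.6},{"slide":[140,-19,0],"angular":[0,0,-45.5],"fingers":0.6},{"slide":[160,-21,0],"angular":[0,0,-52],"fingers":0.6},{"slide":[180,-24,0],"angular":[0,0,-58.5],"fingers":0.6},{"slide":[200,-27,0],"angular":[0,0,-65],"fingers":0.6}]'

```text
clock: 10.87
tcp_pos: [0.6274, 0.0514, 0.093]
orientation: [-0.001, 0.405, 0.914, -0.0]
wrist_force: [-0.6, 0.4, -2.9]
finger_gap: 0.0543
grip_force: 54.3
```

Request:
jog_arm --moves '[{"slide":[0,0,0],"angular":[0,0,-6.5],"fingers":0.6},{"slide":[0,0,0],"angular":[0,0,-13],"fingers":0.6},{"slide":[0,0,0],"angular":[0,0,-19.5],"fingers":0.6},{"slide":[0,0,0],"angular":[0,0,-26],"fingers":0.6},{"slide":[0,0,0],"angular":[0,0,-32.5],"fingers":0.6},{"slide":[0,0,0],"angular":[0,0,-39],"fingers":0.6},{"slide":[0,0,0],"angular":[0,0,-43],"fingers":0.6},{"slide":[0,0,0],"angular":[0,0,-43],"fingers":0.6},{"slide":[0,0,0],"angular":[0,0,-43],"fingers":0.6}]'

```text
clock: 11.62
tcp_pos: [0.6275, 0.0504, 0.0931]
orientation: [-0.001, 0.045, 0.999, 0.0]
wrist_force: [0.1, 0.3, -4.0]
finger_gap: 0.0542
grip_force: 54.3
```

```bash
python3 - <<'E'
from fit import *
go(.6268,.0527,.095,-.082+np.pi)
t=read_camera("top");s=read_camera("side")
z=.121 # underside = tcp+.026
p=get_state()["tcp_pos"]
for n,cs in(("top",[t]),("side",[s])): print(n,fit(cs,[(PL,255)],"red",[p[0],p[1],-.08],z=p[2]+.026))
m=np.hstack([c["color"][v[1]:v[1]+200,v[0]:v[0]+130] for c,v in((t,(210,130)),(s,(230,160)))])[:,:,::-1]
cv2.imwrite("pics/red5.png",cv2.resize(m,None,fx=3,fy=3,interpolation=2))
E
```

```text
slide [ 0.9  2.2 -1.9] ang [ 0.   -0.07 -0.51] tcp [0.6275 0.0504 0.0931] t 11.62 gap 0.0542 F [ 0.1  0.3 -4. ] q [-0.05  0.47  0.    1.1   0.    0.04]
top (array([0.61982919, 0.04802935, 0.50133622]), np.float64(664.5843137254901), [300])
side (array([ 0.61901638,  0.04384708, -0.69271714]), np.float64(139.9529411764706), [365])
```

View pics/red5.png

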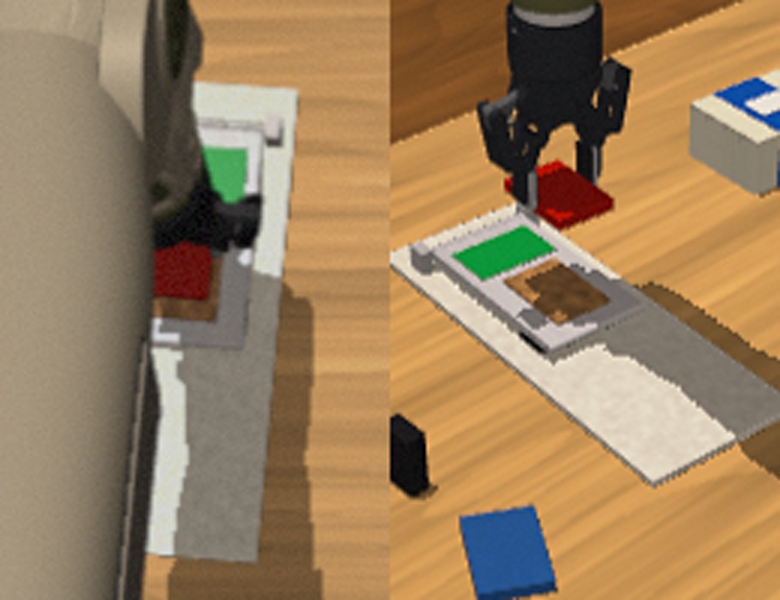

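The red plate is held level in the side view, with corners near crop (507,187), (560,160), (612,203) and (560,225). I fit its hull with the yaw fixed to check the in-hand offset.

```bash
cat > hand.py <<'E'
from fit import *
def inhand(color,c,z,psi,g=None):
    p=get_state()["tcp_pos"] if g is None else g
    u=px(c,[p[0],p[1],z+.006])[0].astype(int);m=col(c,color);k=np.zeros_like(m);k[u[1]-45:u[1]+45,u[0]-45:u[0]+45]=1
    m=cv2.morphologyEx(m*k,cv2.MORPH_OPEN,np.ones((2,2)));pts=cv2.findNonZero(m)
    h=cv2.fillConvexPoly(np.zeros_like(m),cv2.convexHull(pts),1)
    w=[u[0]-45,u[1]-45,u[0]+45,u[1]+45];M=h[w[1]:w[3],w[0]:w[2]]
    f=lambda q:np.abs(render(c,[(PL,255)],[q[0],q[1],psi],w,q[2])-M).sum()
    x=np.array([p[0],p[1],z]);r=minimize(f,x,method="Nelder-Mead",options=dict(initial_simplex=np.vstack([x,x+[.01,0,0],x+[0,.01,0],x+[0,0,.01]]),xatol=1e-5))
    f2=lambda q:f([q[0],q[1],z]);r2=minimize(f2,x[:2],method="Nelder-Mead",options=dict(initial_simplex=np.vstack([x[:2],x[:2]+[.01,0],x[:2]+[0,.01]]),xatol=1e-5))
    print("free z",np.round(r.x,4),round(r.fun,1),"z fixed",np.round(r2.x,4),round(r2.fun,1),M.sum(),"tcp",np.round(p,4))
    print("corners model",np.round(px(c,pose(PL,[*r2.x,psi],z)),0).tolist())
E
python3 - <<'E'
from hand import *
s=read_camera("side");p=get_state()["tcp_pos"]
inhand("red",s,p[2]+.026,-.082)
# calibration of this camera on pad
print(fit([s],[(PAD,255)],"cork",[.567,.058,-.08],mar=2))
E
```

```text
free z [ 0.692  -0.0104  0.0592] 26.3 z fixed [0.6202 0.0522] 75.3 465 tcp [0.6278 0.0503 0.0933]
corners model [[306.0, 230.0], [306.0, 226.0], [287.0, 238.0], [287.0, 233.0], [286.0, 217.0], [286.0, 213.0], [269.0, 224.0], [268.0, 220.0]]
(array([ 0.56680984,  0.059592  , -0.08417206]), np.float64(25.04313725490196), [418])
```

```bash
python3 - <<'E'
from h import *
t=read_camera("top");s=read_camera("side")
for z in(.05,.07,.09,.11,.13): print(z,np.round(ray(t,[268,213],z)[:2],3),np.round(ray(s,[286.7,224],z)[:2],3))
# top visible red right-edge/corner: mask
from fit import col
m=col(t,"red");m[:130]=0;m[300:]=0;m[:,:200]=0;m[:,330:]=0
p=cv2.findNonZero(m)[:,0];print("top red",p.min(0),p.max(0),len(p))
m=col(s,"red");m[:150]=0;m[280:]=0;m[:,:230]=0;m[:,340:]=0
p=cv2.findNonZero(m);print("side red",cv2.approxPolyDP(cv2.convexHull(p),2,True)[:,0].tolist())
E
```

```text
0.05 [0.639 0.059] [ 0.716 -0.029]
0.07 [0.634 0.056] [ 0.691 -0.008]
0.09 [0.629 0.054] [0.667 0.013]
0.11 [0.624 0.052] [0.642 0.034]
0.13 [0.619 0.05 ] [0.618 0.055]
top red [261 210] [280 229] 295
side red [[303, 228], [286, 235], [269, 220], [286, 214]]
```

Triangulating puts the plate's centre at about (0.620, 0.052, 0.127). That confirms the TCP z bias and shows the plate about 6 mm too far towards the heel. I correct, lower, and look again near the pad.

Request:
jog_arm --moves '[{"slide":[-6,1,20],"angular":[0,0,-0.5],"fingers":0.6},{"slide":[-6,1,40],"angular":[0,0,-0.5],"fingers":0.6},{"slide":[-6,1,60],"angular":[0,0,-0.5],"fingers":0.6},{"slide":[-6,1,72],"angular":[0,0,-0.5],"fingers":0.6},{"slide":[-6,1,75],"angular":[0,0,-0.5],"fingers":0.6},{"slide":[-6,1,75],"angular":[0,0,-0.5],"fingers":0.6},{"slide":[-6,1,75],"angular":[0,0,-0.5],"fingers":0.6}]'

```text
clock: 12.45
tcp_pos: [0.6346, 0.0506, 0.0191]
orientation: [0.0, 0.04, 0.999, -0.0]
wrist_force: [-0.1, -0.4, -2.9]
finger_gap: 0.054
grip_force: 54.3
```

```bash
python3 - <<'E'
from hand import *
s=read_camera("side");t=read_camera("top");p=get_state()["tcp_pos"];print(p)
inhand("red",s,p[2]+.027,-.082)
m=col(s,"red");m[:150]=0;m[300:]=0;m[:,:230]=0;m[:,340:]=0
q=cv2.findNonZero(m);print("side red",cv2.approxPolyDP(cv2.convexHull(q),1.5,True)[:,0].tolist())
# expected corners if exactly above pad
print(np.round(px(s,pose(PL,[.6268,.0527,-.082],p[2]+.027)),1).tolist())
im=s["color"][180:290,220:360,::-1];im=cv2.resize(im,None,fx=5,fy=5,interpolation=2)
def dr(P,z,colr):
    h=cv2.convexHull(np.float32(px(s,pose(P,[.567,.0576,-.082],z))));cv2.polylines(im,[np.int32((h-[220,180]+.5)*5)],True,colr,1)
dr(PAD,0,(0,255,0));dr(PL+[.06,0,0],p[2]+.027,(255,0,0));cv2.imwrite("pics/red6.png",im)
E
```

```text
[0.6352826  0.05063033 0.01989946]
free z [0.6236 0.0561 0.0481] 47.7 z fixed [0.6242 0.0542] 46.3 487 tcp [0.6353 0.0506 0.0199]
corners model [[304.0, 254.0], [304.0, 250.0], [286.0, 261.0], [286.0, 258.0], [285.0, 240.0], [285.0, 236.0], [268.0, 247.0], [268.0, 243.0]]
side red [[302, 251], [284, 259], [268, 246], [268, 242], [285, 237]]
[[303.6, 253.0], [303.6, 249.1], [285.9, 260.8], [285.9, 256.9], [285.0, 239.4], [285.0, 235.6], [267.6, 246.6], [267.4, 242.7]]
```

View pics/red6.png

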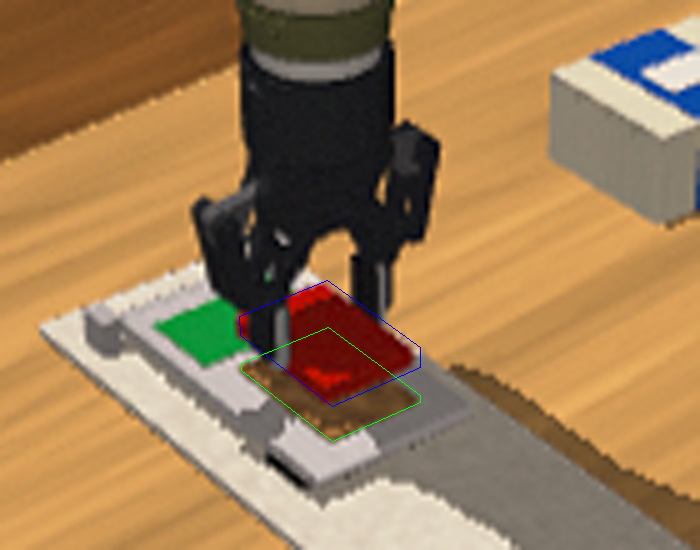

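The overlay shows the pad outline (green, crop 240–420 × 328–440) matching the pad, and the red plate matching its target outline (blue). Now I lower gently to contact. That was the tenth picture, so from here I measure by numbers only.

Request:
jog_arm --moves '[{"slide":[0,0,6],"angular":[0,0,0],"fingers":0.6},{"slide":[0,0,10],"angular":[0,0,0],"fingers":0.6},{"slide":[0,0,12],"angular":[0,0,0],"fingers":0.6},{"slide":[0,0,13],"angular":[0,0,0],"fingers":0.6},{"slide":[0,0,14],"angular":[0,0,0],"fingers":0.6},{"slide":[0,0,14],"angular":[0,0,0],"fingers":0.6}]'

```text
clock: 13.05
tcp_pos: [0.6339, 0.0507, 0.0042]
orientation: [-0.0, 0.04, 0.999, -0.0]
wrist_force: [-0.2, 1.1, -3.8]
finger_gap: 0.0543
grip_force: 54.3
```

Request:
jog_arm --moves '[{"slide":[0,0,0.7],"angular":[0,0,0],"fingers":0.6},{"slide":[0,0,1.4],"angular":[0,0,0],"fingers":0.6},{"slide":[0,0,1.4],"angular":[0,0,0],"fingers":0.6}]'

```text
clock: 13.3
tcp_pos: [0.6343, 0.0507, 0.0034]
orientation: [0.0, 0.04, 0.999, -0.0]
wrist_force: [-0.4, 0.3, -2.2]
finger_gap: 0.0542
grip_force: 54.4
```

Close: the force is beginning to change (−3.8 → −2.2).

Request:
jog_arm --moves '[{"slide":[0,0,0.7],"angular":[0,0,0],"fingers":0.6},{"slide":[0,0,1.2],"angular":[0,0,0],"fingers":0.6},{"slide":[0,0,1.2],"angular":[0,0,0],"fingers":0.6},{"slide":[0,0,1.2],"angular":[0,0,0],"fingers":0.6}]'

```text
clock: 13.63
tcp_pos: [0.6343, 0.0507, 0.0033]
orientation: [0.001, 0.04, 0.999, -0.0]
wrist_force: [-3.8, -0.3, 5.5]
finger_gap: 0.0541
grip_force: 55.2
```

Request:
jog_arm --moves '[{"slide":[0,0,-0.5],"angular":[0,0,0],"fingers":0.33},{"slide":[0,0,-0.5],"angular":[0,0,0],"fingers":0.3},{"slide":[0,0,-0.5],"angular":[0,0,0],"fingers":0.2},{"slide":[0,0,-0.5],"angular":[0,0,0],"fingers":0.1},{"slide":[0,0,-0.5],"angular":[0,0,0],"fingers":0.1},{"slide":[0,0,-10],"angular":[0,0,0],"fingers":0},{"slide":[0,0,-30],"angular":[0,0,0],"fingers":0},{"slide":[0,0,-65],"angular":[0,0,0],"fingers":0},{"slide":[0,0,-100],"angular":[0,0,0],"fingers":0},{"slide":[0,0,-100],"angular":[0,0,0],"fingers":0}]' --squeeze 20

```text
clock: 14.47
tcp_pos: [0.6388, 0.0505, 0.1104]
orientation: [0.006, 0.04, 0.999, -0.0]
wrist_force: [1.4, -0.2, 1.2]
finger_gap: 0.0852
grip_force: 0.0
```

```bash
python3 - <<'E'
from hand import *
s=read_camera("side")
go(.427,.2745,.05,-.525+np.pi)
inhand("red",s,.029,-.082,[.6268,.0527,.03])
print(fit([s],[(PL,255)],"red",[.6268,.0527,-.08],z=.029))
print(fit([s],[(PL,255)],"blue",[.427,.2745,-.53],z=0))
E
```

```text
slide [228.6 206.3  55.4] ang [ 0.13  0.54 25.48] tcp [0.6378 0.0505 0.1076] t 14.52 gap 0.0853 F [-0.9  0.6  0.1] q [-0.05  0.47  0.04  1.13 -0.    0.03]
free z [0.629  0.0494 0.0255] 39.3 z fixed [0.6255 0.0538] 42.8 486 tcp [0.6268 0.0527 0.03  ]
corners model [[304.0, 259.0], [304.0, 255.0], [286.0, 267.0], [286.0, 263.0], [285.0, 245.0], [285.0, 242.0], [268.0, 253.0], [268.0, 249.0]]
(array([ 0.63119102,  0.05173012, -0.11972614]), np.float64(66.88235294117646), [454])
(array([ 0.42660141,  0.2765687 , -0.54370607]), np.float64(77.09411764705882), [741])
```

Request:
jog_arm --moves '[{"slide":[28,26,0],"angular":[0,0,4],"fingers":0},{"slide":[56,52,0],"angular":[0,0,8],"fingers":0},{"slide":[84,78,0],"angular":[0,0,12],"fingers":0},{"slide":[112,104,0],"angular":[0,0,16],"fingers":0},{"slide":[140,130,0],"angular":[0,0,20],"fingers":0},{"slide":[168,156,0],"angular":[0,0,24],"fingers":0},{"slide":[196,182,20],"angular":[0,0.3,25.5],"fingers":0},{"slide":[226,208,40],"angular":[0,0.3,25.5],"fingers":0},{"slide":[226,208,55],"angular":[0,0.3,25.5],"fingers":0},{"slide":[226,208,55],"angular":[0,0.3,25.5],"fingers":0}]'

```text
clock: 15.35
tcp_pos: [0.4207, 0.2764, 0.0437]
orientation: [-0.005, 0.258, 0.966, -0.002]
wrist_force: [-0.3, -1.0, -0.2]
finger_gap: 0.0853
grip_force: 0.0
```

```bash
python3 - <<'E'
from hand import *
t=read_camera("top")
go(.430,.277,-.027,-.53+np.pi)
def seg(color,z,win):
    m=col(t,color);k=np.zeros_like(m);k[win[1]:win[3],win[0]:win[2]]=1
    p=np.argwhere(m*k)[:,::-1];w=np.array([ray(t,q,z)[:2] for q in p])*1000
    r=cv2.minAreaRect(w.astype(np.float32));print(color,len(p),[np.round(v,1) for v in r])
seg("red",.041,(240,180,310,260)); seg("blue",.012,(150,270,215,340))
print(fit([t],[(PL,255)],"red",[.6268,.0527,-.08],z=.029))
E
```

```text
slide [-6.1  4.7 72.3] ang [-0.27 -0.41  0.4 ] tcp [0.423  0.276  0.0454] t 15.4 gap 0.0855 F [-0.2 -0.6  0.4] q [ 0.42  0.29 -0.39  0.89  0.    0.94]
red 736 [array([631.1,  49.5]), array([54.2, 78.4]), np.float64(85.1)]
blue 434 [array([434.5, 268.9]), array([54.4, 60.2]), np.float64(60.5)]
(array([ 0.63284188,  0.04966035, -0.06164446]), np.float64(93.0392156862745), [736])
```

Request:
jog_arm --moves '[{"slide":[0,0,20],"angular":[0,0,0.4],"fingers":0.1},{"slide":[0,0,40],"angular":[0,0,0.4],"fingers":0.1},{"slide":[0,0,55],"angular":[0,0,0.4],"fingers":0.1},{"slide":[0,0,63],"angular":[0,0,0.4],"fingers":0.1},{"slide":[0,0,67],"angular":[0,0,0.4],"fingers":0.1},{"slide":[0,0,70],"angular":[0,0,0.4],"fingers":0.1},{"slide":[0,0,70],"angular":[0,0,0.4],"fingers":0.1},{"slide":[0,0,70],"angular":[0,0,0.4],"fingers":0.1}]'

```text
clock: 16.07
tcp_pos: [0.4261, 0.2763, -0.0224]
orientation: [-0.002, 0.263, 0.965, 0.0]
wrist_force: [-0.2, 0.2, -0.1]
finger_gap: 0.0768
grip_force: 0.0
```

```bash
python3 - <<'E'
from hand import *
t=read_camera("top")
go(.430,.277,-.027,-.53+np.pi)
c=read_camera("side")
# cork visible around the red plate, in board coords
for n,k in(("top",t),("side",c)):
    m=col(k,"cork");r=cv2.dilate(col(k,"red"),np.ones((3,3),np.uint8))
    h=cv2.convexHull(np.float32(px(k,pose(box(-.0,.12,-.045,.045,.025,.0251),[.567,.0576,-.082]))));w=cv2.fillConvexPoly(np.zeros_like(m),np.int32(h),1)
    p=np.argwhere((m==1)&(w==1)&(col(k,"red")==0))[:,::-1]
    o=np.array([ray(k,q,.027)[:2]-[.567,.0576] for q in p]);a=-.082
    print(n,len(p),np.round(o@np.array([[np.cos(a),-np.sin(a)],[np.sin(a),np.cos(a)]])*1000).astype(int).tolist()[:40])
E
```

```text
slide [-3.1  2.5  4.7] ang [ 0.   -0.23 -0.15] tcp [ 0.4261  0.2764 -0.0223] t 16.12 gap 0.0769 F [ 0.2 -0.3 -0.1] q [ 0.42  0.38 -0.47  0.72  0.    0.95]
top 103 [[108, 25], [108, 23], [108, 21], [108, 18], [108, 16], [109, 13], [108, -4], [108, -6], [108, -9], [108, -11], [108, -13], [109, -18], [109, -23], [107, -28], [100, 27], [104, -28], [98, 27], [95, 27], [95, -29], [92, -29], [78, 27], [75, 27], [73, 27], [72, -29], [70, -29], [68, -29], [56, 27], [53, 27], [51, 27], [50, -29], [48, -29], [45, -29], [34, 27], [29, 27], [29, 20], [26, 27], [27, 24], [27, 22], [27, 19], [27, 17]]
side 79 [[101, -39], [99, -34], [95, -31], [105, -11], [95, -24], [83, -38], [93, -19], [94, -10], [92, -12], [83, -15], [66, -38], [76, -10], [72, -7], [48, -38], [69, -4], [65, -2], [38, -37], [63, 3], [61, 8], [59, 6], [31, -31], [57, 10], [29, -26], [27, -28], [30, -18], [28, -20], [27, -22], [25, -24], [24, -26], [48, 14], [28, -13], [26, -15], [25, -17], [23, -19], [22, -21], [20, -23], [45, 16], [28, -6], [26, -8], [24, -10]]
```

Request:
jog_arm --moves '[{"slide":[-2,2,2],"angular":[0,0,0],"fingers":0.1},{"slide":[-2,2,4],"angular":[0,0,0],"fingers":0.1},{"slide":[-2,2,4],"angular":[0,0,0],"fingers":0.2},{"slide":[-2,2,4],"angular":[0,0,0],"fingers":0.25},{"slide":[-2,2,4],"angular":[0,0,0],"fingers":0.3},{"slide":[-2,2,4],"angular":[0,0,0],"fingers":0.35},{"slide":[-2,2,4],"angular":[0,0,0],"fingers":0.45},{"slide":[-2,2,4],"angular":[0,0,0],"fingers":0.45}]' --squeeze 20

```text
clock: 16.83
tcp_pos: [0.4275, 0.2766, -0.027]
orientation: [-0.003, 0.263, 0.965, -0.0]
wrist_force: [-1.0, -1.9, 4.4]
finger_gap: 0.0555
grip_force: 21.0
```

```bash
cat > prof.py <<'E'
from hand import *
def prof(k,ax,rng,other,z=.029):
    hsv=cv2.cvtColor(k["color"],cv2.COLOR_RGB2HSV);out=[]
    for v in rng:
        P=[]
        for o in other:
            P.append([v,o,z] if ax==0 else [o,v,z])
        uv=px(k,pose(np.array(P)/[1000,1000,1],[.567,.0576,-.082]));
        hs=np.array([hsv[int(round(b)),int(round(a))] for a,b in uv],int)
        hh=np.where(hs[:,0]>90,hs[:,0]-180,hs[:,0]);out.append((int(v),int(np.median(hh)),int(np.median(hs[:,1])),int(np.median(hs[:,2]))))
    return out
E
python3 - <<'E'
from prof import *
t=read_camera("top");c=read_camera("side")
o=np.arange(-20,21,4)
print("top heel",prof(t,0,range(12,36,2),o));print("side heel",prof(c,0,range(12,36,2),o))
print("top hinge",prof(t,0,range(88,118,2),o))
o=np.arange(35,90,5)
print("top y-",prof(t,1,range(-40,-16,2),o));print("top y+",prof(t,1,range(16,40,2),o));print("side y+",prof(c,1,range(14,40,2),o))
E
```

```text
top heel [(12, -65, 6, 213), (14, -69, 7, 214), (16, -70, 7, 214), (18, -66, 7, 211), (20, -30, 4, 189), (22, 13, 99, 137), (24, 15, 144, 144), (26, 13, 156, 115), (28, 5, 207, 115), (30, 1, 219, 156), (32, 1, 216, 191), (34, 1, 216, 192)]
side heel [(12, 8, 16, 209), (14, 11, 32, 138), (16, 11, 45, 130), (18, 15, 149, 116), (20, 15, 161, 145), (22, 15, 158, 118), (24, 13, 167, 118), (26, 6, 218, 113), (28, 2, 229, 102), (30, 2, 240, 104), (32, 2, 240, 104), (34, 2, 240, 103)]
top hinge [(88, 1, 214, 184), (90, 2, 213, 183), (92, 2, 215, 183), (94, 1, 212, 183), (96, 2, 214, 185), (98, 2, 216, 183), (100, 1, 212, 183), (102, 1, 217, 183), (104, 1, 213, 183), (106, 1, 200, 182), (108, 0, 101, 186), (110, -6, 14, 190), (112, 75, 7, 191), (114, 68, 25, 186), (116, 65, 112, 156)]
top y- [(-40, -69, 7, 213), (-38, -66, 7, 214), (-36, -69, 7, 213), (-34, -70, 7, 211), (-32, -60, 5, 160), (-30, 1, 53, 105), (-28, 1, 201, 161), (-26, 1, 216, 187), (-24, 2, 216, 190), (-22, 2, 213, 189), (-20, 1, 216, 189), (-18, 1, 216, 187)]
top y+ [(16, 2, 216, 187), (18, 1, 214, 187), (20, 1, 216, 187), (22, 1, 219, 186), (24, 1, 217, 186), (26, 1, 166, 181), (28, -4, 45, 189), (30, -42, 6, 197), (32, -70, 7, 214), (34, -69, 7, 214), (36, -67, 7, 214), (38, -67, 7, 214)]
side y+ [(14, 18, 70, 93), (16, 18, 70, 94), (18, 18, 70, 94), (20, 18, 70, 98), (22, 18, 68, 93), (24, 18, 67, 97), (26, 18, 67, 98), (28, 18, 68, 101), (30, 18, 67, 102), (32, 18, 68, 101), (34, 18, 67, 103), (36, 18, 69, 104), (38, 18, 69, 104)]
```

Profiles in both views show about 5 mm of cork exposed at the heel side, so the red plate sits 5 mm too far towards the hinge and roughly 1.5 mm to −y. I leave the blue plate where it is and mend the red one first.

Request:
jog_arm --moves '[{"slide":[0,0,0],"angular":[0,0,0],"fingers":0.3},{"slide":[0,0,0],"angular":[0,0,0],"fingers":0.15},{"slide":[0,0,0],"angular":[0,0,0],"fingers":0.1},{"slide":[0,0,0],"angular":[0,0,0],"fingers":0.1},{"slide":[0,0,-25],"angular":[0,0,0],"fingers":0.1},{"slide":[0,0,-60],"angular":[0,0,0],"fingers":0.1},{"slide":[0,0,-95],"angular":[0,0,0],"fingers":0.1},{"slide":[0,0,-125],"angular":[0,0,0],"fingers":0.1},{"slide":[0,0,-125],"angular":[0,0,0],"fingers":0.1}]'

```text
clock: 17.68
tcp_pos: [0.4326, 0.2787, 0.1041]
orientation: [0.002, 0.263, 0.965, 0.003]
wrist_force: [0.4, 0.4, 0.4]
finger_gap: 0.077
grip_force: 0.0
```

```bash
python3 - <<'E'
from h import *
go(.6343,.0507,.10,-.082+np.pi)
E
```

```text
slide [-289.5  -94.1    3.7] ang [  0.41   0.16 -25.79] tcp [0.4326 0.2787 0.1041] t 17.68 gap 0.077 F [0.4 0.4 0.4] q [ 0.41  0.25 -0.3   1.02  0.    0.95]
```

Request:
jog_arm --moves '[{"slide":[-36,-12,0],"angular":[0,0,-4],"fingers":0.1},{"slide":[-73,-24,0],"angular":[0,0,-8],"fingers":0.1},{"slide":[-109,-35,0],"angular":[0,0,-12],"fingers":0.1},{"slide":[-145,-47,0],"angular":[0,0,-16],"fingers":0.1},{"slide":[-181,-59,0],"angular":[0,0,-20],"fingers":0.1},{"slide":[-217,-71,0],"angular":[0,0,-24],"fingers":0.1},{"slide":[-254,-82,0],"angular":[0,0,-25.8],"fingers":0.1},{"slide":[-289,-94,20],"angular":[0,0,-25.8],"fingers":0.1},{"slide":[-289,-94,40],"angular":[0,0,-25.8],"fingers":0.1},{"slide":[-289,-94,50],"angular":[0,0,-25.8],"fingers":0.1}]'

```text
clock: 18.52
tcp_pos: [0.6295, 0.0471, 0.0432]
orientation: [-0.004, 0.043, 0.999, 0.001]
wrist_force: [-0.3, 1.2, 0.1]
finger_gap: 0.0769
grip_force: 0.0
```

```bash
python3 - <<'E'
from h import *
go(.6343,.0507,.0035,-.082+np.pi)
get_state();read_camera("side");go(.6343,.0507,.0035,-.082+np.pi)
E
```

```text
slide [-4.8  3.9 39.7] ang [ 0.06 -0.45 -0.19] tcp [0.6295 0.0471 0.0432] t 18.52 gap 0.0769 F [-0.3  1.2  0.1] q [-0.05  0.51 -0.06  1.01  0.    0.03]
slide [-7.6  2.8 38.1] ang [ 0.07 -0.69 -0.1 ] tcp [0.6269 0.0485 0.0417] t 18.57 gap 0.0768 F [-1.4  0.7 -1.2] q [-0.05  0.51 -0.06  1.01  0.    0.03]
```

Request:
jog_arm --moves '[{"slide":[0,0,12],"angular":[0,0,0],"fingers":0.1},{"slide":[0,0,18],"angular":[0,0,0],"fingers":0.1},{"slide":[0,0,20],"angular":[0,0,0],"fingers":0.1},{"slide":[0,0,20],"angular":[0,0,0],"fingers":0.1},{"slide":[0,0,20],"angular":[0,0,0],"fingers":0.1},{"slide":[0,0,20],"angular":[0,0,0],"fingers":0.1}]'

```text
clock: 19.07
tcp_pos: [0.6299, 0.0497, 0.0275]
orientation: [-0.002, 0.041, 0.999, 0.001]
wrist_force: [0.4, -0.5, -0.1]
finger_gap: 0.077
grip_force: 0.0
```

```bash
python3 - <<'E'
from h import *
go(.6343,.0507,.0035,-.082+np.pi)
E
```

```text
slide [-4.4  1.4 24. ] ang [ 0.06 -0.21  0.04] tcp [0.6299 0.0497 0.0275] t 19.07 gap 0.077 F [ 0.4 -0.5 -0.1] q [-0.05  0.52 -0.08  0.97  0.    0.03]
```

Request:
jog_arm --moves '[{"slide":[-4,1,10],"angular":[0,0,0],"fingers":0.1},{"slide":[-4,1,18],"angular":[0,0,0],"fingers":0.1},{"slide":[-4,1,22],"angular":[0,0,0],"fingers":0.15},{"slide":[-4,1,24],"angular":[0,0,0],"fingers":0.2},{"slide":[-4,1,24],"angular":[0,0,0],"fingers":0.25},{"slide":[-4,1,24],"angular":[0,0,0],"fingers":0.3},{"slide":[-4,1,24],"angular":[0,0,0],"fingers":0.35},{"slide":[-4,1,24],"angular":[0,0,0],"fingers":0.45},{"slide":[-4,1,24],"angular":[0,0,0],"fingers":0.45},{"slide":[-4,1,24],"angular":[0,0,0],"fingers":0.45}]' --squeeze 30

```text
clock: 19.9
tcp_pos: [0.6334, 0.05, 0.0028]
orientation: [-0.002, 0.041, 0.999, 0.001]
wrist_force: [-0.8, 1.3, 1.2]
finger_gap: 0.055
grip_force: 32.5
```

```bash
python3 - <<'E'
from h import *
go(.6343,.0507,.0035,-.082+np.pi)
E
```

```text
slide [-0.8  0.8 -0.7] ang [ 0.07 -0.28  0.  ] tcp [0.6334 0.05   0.0028] t 19.9 gap 0.055 F [-0.8  1.3  1.2] q [-0.05  0.55 -0.1   0.93  0.    0.03]
```

Request:
jog_arm --moves '[{"slide":[0,0,-2],"angular":[0,0,0],"fingers":0.6},{"slide":[0,0,-4],"angular":[0,0,0],"fingers":0.6},{"slide":[0,0,-5],"angular":[0,0,0],"fingers":0.6},{"slide":[3,1,-5],"angular":[0,0,0],"fingers":0.6},{"slide":[5,1.5,-5],"angular":[0,0,0],"fingers":0.6},{"slide":[5,1.5,-5],"angular":[0,0,0],"fingers":0.6},{"slide":[5,1.5,-5],"angular":[0,0,0],"fingers":0.6},{"slide":[5,1.5,-3],"angular":[0,0,0],"fingers":0.6},{"slide":[5,1.5,-2],"angular":[0,0,0],"fingers":0.6},{"slide":[5,1.5,-1],"angular":[0,0,0],"fingers":0.6}]' --squeeze 40

```text
clock: 20.73
tcp_pos: [0.6284, 0.0518, 0.0032]
orientation: [-0.003, 0.041, 0.999, 0.001]
wrist_force: [-0.1, 0.4, -2.8]
finger_gap: 0.0548
grip_force: 43.3
```

```bash
python3 - <<'E'
from prof import *
c=read_camera("side")
o=np.arange(-20,21,4)
print("side heel",prof(c,0,range(10,36,2),o))
go(.6343,.0507,.0035,-.082+np.pi)
E
```

```text
side heel [(10, 7, 16, 113), (12, 8, 14, 114), (14, 13, 51, 109), (16, 14, 85, 101), (18, 14, 131, 90), (20, 9, 199, 94), (22, 3, 231, 102), (24, 2, 233, 106), (26, 2, 243, 108), (28, 2, 248, 104), (30, 2, 244, 108), (32, 2, 248, 114), (34, 2, 241, 118)]
slide [-6.  -0.6 -0.5] ang [ 0.06 -0.32 -0.  ] tcp [0.6283 0.0518 0.003 ] t 20.78 gap 0.055 F [-0.7  0.4 -3.5] q [-0.05  0.55 -0.11  0.92  0.    0.04]
```

The plate's heel face is now at board x ≈ 20 mm, flush with the pad. I set it down and release.

Request:
jog_arm --moves '[{"slide":[0,0,0.7],"angular":[0,0,0],"fingers":0.6},{"slide":[0,0,1.4],"angular":[0,0,0],"fingers":0.6},{"slide":[0,0,1.4],"angular":[0,0,0],"fingers":0.6},{"slide":[0,0,1.4],"angular":[0,0,0],"fingers":0.6}]'

```text
clock: 21.12
tcp_pos: [0.6284, 0.0518, 0.0029]
orientation: [-0.002, 0.041, 0.999, 0.001]
wrist_force: [-3.4, -0.7, 3.9]
finger_gap: 0.0545
grip_force: 44.2
```

Request:
jog_arm --moves '[{"slide":[0,0,0],"angular":[0,0,0],"fingers":0.33},{"slide":[0,0,0],"angular":[0,0,0],"fingers":0.28},{"slide":[0,0,0],"angular":[0,0,0],"fingers":0.2},{"slide":[0,0,0],"angular":[0,0,0],"fingers":0.1},{"slide":[0,0,0],"angular":[0,0,0],"fingers":0.1},{"slide":[0,0,-15],"angular":[0,0,0],"fingers":0.1},{"slide":[0,0,-35],"angular":[0,0,0],"fingers":0.1},{"slide":[0,0,-65],"angular":[0,0,0],"fingers":0.1},{"slide":[0,0,-90],"angular":[0,0,0],"fingers":0.1},{"slide":[0,0,-100],"angular":[0,0,0],"fingers":0.1}]' --squeeze 20

```text
clock: 21.95
tcp_pos: [0.6313, 0.0516, 0.1061]
orientation: [0.0, 0.041, 0.999, 0.001]
wrist_force: [0.9, 1.1, 0.7]
finger_gap: 0.0766
grip_force: 0.0
```

```bash
python3 - <<'E'
from prof import *
c=read_camera("side")
print("side heel",prof(c,0,range(10,36,2),np.arange(-20,21,4)))
print("side y+",prof(c,1,range(14,40,2),np.arange(35,90,5)))
go(.430,.278,.05,-.53+np.pi)
E
```

```text
side heel [(10, 6, 16, 114), (12, 6, 13, 114), (14, 13, 36, 111), (16, 14, 61, 104), (18, 15, 132, 87), (20, 9, 200, 101), (22, 3, 221, 103), (24, 2, 236, 106), (26, 2, 250, 106), (28, 2, 245, 105), (30, 2, 244, 108), (32, 2, 244, 115), (34, 2, 244, 115)]
side y+ [(14, 2, 245, 101), (16, 2, 240, 103), (18, 2, 243, 104), (20, 2, 243, 110), (22, 1, 242, 103), (24, 2, 243, 103), (26, 4, 233, 105), (28, 8, 200, 101), (30, 14, 162, 97), (32, 15, 102, 118), (34, 12, 44, 125), (36, 9, 14, 197), (38, 9, 17, 204)]
slide [219.9 209.1  56.6] ang [ 0.1   0.11 25.67] tcp [0.6319 0.0516 0.1069] t 22.0 gap 0.0768 F [ 0.5 -0.1  1.8] q [-0.05  0.47  0.03  1.13  0.    0.04]
```

Red is flush at the heel side and at +y. Now the blue plate.

Request:
jog_arm --moves '[{"slide":[28,26,0],"angular":[0,0,4],"fingers":0.1},{"slide":[56,52,0],"angular":[0,0,8],"fingers":0.1},{"slide":[84,78,0],"angular":[0,0,12],"fingers":0.1},{"slide":[112,104,0],"angular":[0,0,16],"fingers":0.1},{"slide":[140,130,0],"angular":[0,0,20],"fingers":0.1},{"slide":[168,156,0],"angular":[0,0,24],"fingers":0.1},{"slide":[200,190,20],"angular":[0,0,25.7],"fingers":0.1},{"slide":[219,208,45],"angular":[0,0,25.7],"fingers":0.1},{"slide":[219,208,80],"angular":[0,0,25.7],"fingers":0.1},{"slide":[219,208,90],"angular":[0,0,25.7],"fingers":0.1}]'

```text
clock: 22.83
tcp_pos: [0.4219, 0.2767, 0.0085]
orientation: [-0.006, 0.26, 0.965, -0.002]
wrist_force: [-1.7, -0.8, 0.1]
finger_gap: 0.0769
grip_force: 0.0
```

Request:
jog_arm --moves '[{"slide":[0,0,0],"angular":[0,0,0],"fingers":0.1},{"slide":[0,0,0],"angular":[0,0,0],"fingers":0.1},{"slide":[0,0,0],"angular":[0,0,0],"fingers":0.1}]'

```text
clock: 23.08
tcp_pos: [0.4293, 0.2768, 0.0146]
orientation: [-0.002, 0.263, 0.965, 0.001]
wrist_force: [0.8, 0.3, 0.9]
finger_gap: 0.0769
grip_force: 0.0
```

```bash
python3 - <<'E'
from h import *
go(.4275,.2766,-.0265,-.53+np.pi)
E
```

```text
slide [ 1.3 -1.1 41.1] ang [ 0.02 -0.21 -0.13] tcp [0.4293 0.2768 0.0146] t 23.08 gap 0.0769 F [0.8 0.3 0.9] q [ 0.41  0.33 -0.42  0.81  0.    0.95]
```

Request:
jog_arm --moves '[{"slide":[1,-1,15],"angular":[0,0,0],"fingers":0.1},{"slide":[1,-1,28],"angular":[0,0,0],"fingers":0.1},{"slide":[1,-1,36],"angular":[0,0,0],"fingers":0.1},{"slide":[1,-1,40],"angular":[0,0,0],"fingers":0.1},{"slide":[1,-1,41],"angular":[0,0,0],"fingers":0.2},{"slide":[1,-1,41],"angular":[0,0,0],"fingers":0.3},{"slide":[1,-1,41],"angular":[0,0,0],"fingers":0.35},{"slide":[1,-1,41],"angular":[0,0,0],"fingers":0.45},{"slide":[1,-1,41],"angular":[0,0,0],"fingers":0.45},{"slide":[1,-1,41],"angular":[0,0,0],"fingers":0.5}]' --squeeze 40

```text
clock: 23.92
tcp_pos: [0.4268, 0.2769, -0.0264]
orientation: [-0.002, 0.262, 0.965, 0.0]
wrist_force: [-0.8, -1.2, 5.9]
finger_gap: 0.0548
grip_force: 42.6
```

Request:
jog_arm --moves '[{"slide":[0,0,-1],"angular":[0,0,0],"fingers":0.6},{"slide":[0,0,-4],"angular":[0,0,0],"fingers":0.6},{"slide":[0,0,-25],"angular":[0,0,0],"fingers":0.6},{"slide":[0,0,-55],"angular":[0,0,0],"fingers":0.6},{"slide":[0,0,-90],"angular":[0,0,0],"fingers":0.6},{"slide":[0,0,-120],"angular":[0,0,0],"fingers":0.6},{"slide":[0,0,-125],"angular":[0,0,0],"fingers":0.6},{"slide":[0,0,-125],"angular":[0,0,0],"fingers":0.6},{"slide":[0,0,-125],"angular":[0,0,0],"fingers":0.6}]'

```text
clock: 24.67
tcp_pos: [0.4258, 0.2764, 0.0967]
orientation: [-0.003, 0.262, 0.965, -0.0]
wrist_force: [-0.5, 0.3, -3.6]
finger_gap: 0.0544
grip_force: 44.2
```

```bash
python3 - <<'E'
from h import *
go(.6284,.0518,.06,-.082+np.pi)
E
```

```text
slide [-288.6  -91.1   35.2] ang [ -0.04  -0.34 -25.7 ] tcp [0.4258 0.2764 0.0967] t 24.67 gap 0.0544 F [-0.5  0.3 -3.6] q [ 0.42  0.25 -0.31  1.01  0.    0.95]
```

Request:
jog_arm --moves '[{"slide":[-36,-11,0],"angular":[0,0,-4],"fingers":0.6},{"slide":[-72,-23,0],"angular":[0,0,-8],"fingers":0.6},{"slide":[-108,-34,0],"angular":[0,0,-12],"fingers":0.6},{"slide":[-144,-45,0],"angular":[0,0,-16],"fingers":0.6},{"slide":[-180,-57,0],"angular":[0,0,-20],"fingers":0.6},{"slide":[-216,-68,0],"angular":[0,0,-24],"fingers":0.6},{"slide":[-252,-80,0],"angular":[0,0,-25.7],"fingers":0.6},{"slide":[-278,-88,10],"angular":[0,0,-25.7],"fingers":0.6},{"slide":[-288,-91,30],"angular":[0,0,-25.7],"fingers":0.6},{"slide":[-288,-91,50],"angular":[0,0,-25.7],"fingers":0.6}]'

```text
clock: 25.5
tcp_pos: [0.6298, 0.0494, 0.0429]
orientation: [-0.003, 0.043, 0.999, 0.0]
wrist_force: [0.3, -0.0, -3.4]
finger_gap: 0.0547
grip_force: 44.1
```

Request:
jog_arm --moves '[{"slide":[0,0,10],"angular":[0,0,0],"fingers":0.6},{"slide":[0,0,16],"angular":[0,0,0],"fingers":0.6},{"slide":[0,0,20],"angular":[0,0,0],"fingers":0.6},{"slide":[0,0,20],"angular":[0,0,0],"fingers":0.6},{"slide":[0,0,20],"angular":[0,0,0],"fingers":0.6},{"slide":[0,0,20],"angular":[0,0,0],"fingers":0.6}]'

```text
clock: 26.0
tcp_pos: [0.6292, 0.0529, 0.0274]
orientation: [-0.001, 0.041, 0.999, 0.001]
wrist_force: [-0.5, -0.8, -2.8]
finger_gap: 0.0544
grip_force: 44.1
```

```bash
cat >> prof.py <<'E'
def corners(c,color,win,eps=1.5):
    m=col(c,color);k=np.zeros_like(m);k[win[1]:win[3],win[0]:win[2]]=1
    q=cv2.findNonZero(m*k);return cv2.approxPolyDP(cv2.convexHull(q),eps,True)[:,0].tolist()
E
python3 - <<'E'
from prof import *
go(.6284,.0518,.015,-.082+np.pi)
c=read_camera("side");z=get_state()["tcp_pos"][2]+.0265;print("z",z)
print("blue",corners(c,"blue",(240,190,330,280)))
print("exp",np.round(px(c,pose(PL,[.6268,.0527,-.082],z)),1).tolist())
w=prof(c,0,range(8,36,2),np.arange(-16,21,4),z);print("heel low edge",w)
print("y+ low edge",prof(c,1,range(16,40,2),np.arange(30,55,4),z))
E
```

```text
slide [ 0.6 -1.2 12.4] ang [ 0.06 -0.17  0.04] tcp [0.6292 0.0529 0.0274] t 26.0 gap 0.0544 F [-0.5 -0.8 -2.8] q [-0.04  0.52 -0.08  0.97  0.    0.04]
z 0.053947991630107356
blue [[301, 250], [285, 257], [267, 244], [267, 242], [278, 236], [285, 235], [300, 246]]
exp [[303.6, 250.7], [303.6, 246.8], [285.9, 258.5], [285.8, 254.5], [285.0, 237.1], [284.9, 233.3], [267.5, 244.3], [267.4, 240.5]]
heel low edge [(8, 2, 238, 106), (10, 2, 243, 101), (12, 2, 233, 101), (14, 1, 232, 102), (16, 2, 248, 102), (18, 2, 254, 105), (20, 1, 240, 103), (22, -8, 156, 78), (24, -62, 139, 78), (26, -73, 185, 83), (28, -74, 196, 86), (30, -73, 187, 85), (32, -73, 184, 84), (34, -73, 185, 90)]
y+ low edge [(16, -73, 189, 105), (18, -73, 190, 144), (20, -73, 190, 117), (22, -73, 190, 106), (24, -73, 196, 86), (26, -73, 186, 83), (28, -67, 138, 78), (30, -7, 170, 78), (32, 2, 255, 104), (34, 2, 243, 103), (36, 2, 242, 102), (38, 2, 240, 102)]
```

Blue is about 2 mm towards the hinge and 1 mm to +y of the red plate. I correct that and lower.

Request:
jog_arm --moves '[{"slide":[1.5,-1,4],"angular":[0,0,0],"fingers":0.6},{"slide":[1.5,-1,7],"angular":[0,0,0],"fingers":0.6},{"slide":[1.5,-1,9],"angular":[0,0,0],"fingers":0.6},{"slide":[1.5,-1,10],"angular":[0,0,0],"fingers":0.6},{"slide":[1.5,-1,10],"angular":[0,0,0],"fingers":0.6},{"slide":[1.5,-1,10],"angular":[0,0,0],"fingers":0.6}]'

```text
clock: 26.55
tcp_pos: [0.6267, 0.0516, 0.016]
orientation: [-0.003, 0.041, 0.999, 0.001]
wrist_force: [-0.4, 0.3, -4.1]
finger_gap: 0.0546
grip_force: 44.2
```

```bash
python3 - <<'E'
from prof import *
c=read_camera("side");z=.041
print(get_state()["tcp_pos"],get_state()["wrist_force"])
print("heel seam",prof(c,0,range(12,34,1),np.arange(-16,21,4),z))
print("y+ seam",prof(c,1,range(18,40,1),np.arange(30,55,4),z))
print("red heel",prof(c,0,range(12,28,1),np.arange(-16,21,4),.029)[2:])
E
```

```text
[0.62683243 0.05152954 0.01608492] [-0.3713966   0.44629286 -3.29545096]
heel seam [(12, 1, 245, 106), (13, 1, 245, 106), (14, 1, 245, 106), (15, 1, 251, 107), (16, 2, 248, 109), (17, 2, 246, 112), (18, 2, 250, 115), (19, 2, 252, 118), (20, 1, 250, 108), (21, -7, 167, 85), (22, -8, 165, 82), (23, -49, 127, 83), (24, -68, 141, 80), (25, -70, 153, 80), (26, -74, 201, 85), (27, -74, 198, 86), (28, -74, 198, 85), (29, -74, 190, 85), (30, -73, 187, 85), (31, -73, 187, 86), (32, -73, 187, 87), (33, -73, 185, 87)]
y+ seam [(18, -73, 188, 108), (19, -73, 189, 108), (20, -74, 193, 87), (21, -74, 193, 86), (22, -74, 197, 87), (23, -74, 190, 86), (24, -67, 139, 80), (25, -66, 137, 80), (26, -57, 139, 82), (27, -3, 193, 94), (28, -1, 194, 113), (29, 2, 245, 110), (30, 2, 250, 110), (31, 2, 245, 106), (32, 2, 242, 102), (33, 1, 245, 101), (34, 1, 245, 100), (35, 1, 237, 99), (36, 4, 222, 98), (37, 4, 222, 98), (38, 9, 202, 96), (39, 15, 159, 96)]
red heel [(14, 13, 51, 110), (15, 13, 72, 105), (16, 14, 91, 98), (17, 14, 125, 94), (18, 14, 129, 89), (19, 11, 154, 99), (20, 8, 196, 98), (21, 6, 223, 99), (22, 3, 228, 102), (23, 3, 230, 103), (24, 2, 238, 106), (25, 2, 240, 106), (26, 1, 241, 107), (27, 1, 241, 107)]
```

The offset is now below about 1 mm. I lower to contact.

Request:
jog_arm --moves '[{"slide":[0.7,0,0.7],"angular":[0,0,0],"fingers":0.6},{"slide":[0.7,0,1.2],"angular":[0,0,0],"fingers":0.6},{"slide":[0.7,0,1.7],"angular":[0,0,0],"fingers":0.6},{"slide":[0.7,0,1.7],"angular":[0,0,0],"fingers":0.6}]'

```text
clock: 26.93
tcp_pos: [0.6261, 0.0517, 0.0146]
orientation: [-0.002, 0.041, 0.999, 0.001]
wrist_force: [-0.6, -0.3, -1.2]
finger_gap: 0.0544
grip_force: 44.3
```

Request:
jog_arm --moves '[{"slide":[0,0,0.6],"angular":[0,0,0],"fingers":0.6},{"slide":[0,0,0.8],"angular":[0,0,0],"fingers":0.6},{"slide":[0,0,0.8],"angular":[0,0,0],"fingers":0.6}]'

```text
clock: 27.18
tcp_pos: [0.6261, 0.0516, 0.0146]
orientation: [-0.002, 0.041, 0.999, 0.001]
wrist_force: [-3.5, 0.5, 4.2]
finger_gap: 0.0546
grip_force: 45.0
```

Request:
jog_arm --moves '[{"slide":[0,0,0.3],"angular":[0,0,0],"fingers":0.33},{"slide":[0,0,0.3],"angular":[0,0,0],"fingers":0.28},{"slide":[0,0,0.3],"angular":[0,0,0],"fingers":0.2},{"slide":[0,0,0.3],"angular":[0,0,0],"fingers":0.1},{"slide":[0,0,0.3],"angular":[0,0,0],"fingers":0.1},{"slide":[0,0,-15],"angular":[0,0,0],"fingers":0.1},{"slide":[0,0,-35],"angular":[0,0,0],"fingers":0.1},{"slide":[0,0,-65],"angular":[0,0,0],"fingers":0.1},{"slide":[0,0,-80],"angular":[0,0,0],"fingers":0.1},{"slide":[0,0,-80],"angular":[0,0,0],"fingers":0.1}]' --squeeze 20

```text
clock: 28.02
tcp_pos: [0.6295, 0.0514, 0.0981]
orientation: [0.001, 0.041, 0.999, 0.001]
wrist_force: [0.4, 0.3, 0.2]
finger_gap: 0.0767
grip_force: 0.0
```

```bash
python3 - <<'E'
from prof import *
c=read_camera("side");z=.041
print("heel seam",[v[:3] for v in prof(c,0,range(15,30,1),np.arange(-16,21,4),z)])
print("y+ seam",[v[:3] for v in prof(c,1,range(22,36,1),np.arange(35,90,4),z)])
print("red heel",[v[:3] for v in prof(c,0,range(15,26,1),np.arange(-16,21,4),.029)])
go(.540,.280,.05,np.pi)
print("wedge",fit([c],[(RAMP,255),(HAND,0)],"orange",[.585,.279,0]))
E
```

```text
heel seam [(15, 2, 253), (16, 2, 250), (17, 2, 250), (18, -1, 216), (19, -5, 179), (20, -8, 156), (21, -57, 131), (22, -64, 122), (23, -66, 130), (24, -73, 188), (25, -73, 189), (26, -73, 189), (27, -73, 188), (28, -73, 187), (29, -73, 186)]
y+ seam [(22, -74, 194), (23, -74, 196), (24, -74, 196), (25, -71, 173), (26, -58, 116), (27, -39, 107), (28, -10, 163), (29, -2, 199), (30, 2, 243), (31, 2, 248), (32, 2, 244), (33, 1, 246), (34, 1, 238), (35, 3, 236)]
red heel [(15, 13, 71), (16, 13, 91), (17, 14, 121), (18, 14, 134), (19, 12, 161), (20, 8, 197), (21, 6, 220), (22, 4, 229), (23, 3, 233), (24, 2, 239), (25, 2, 242)]
slide [106.8 220.5  46.2] ang [ 0.07 -0.02 -4.7 ] tcp [0.6284 0.0514 0.0959] t 28.07 gap 0.0767 F [ 0.  -0.5 -0.7] q [-0.05  0.47  0.01  1.11  0.    0.04]
wedge (array([0.58443884, 0.28055656, 0.01529274]), np.float64(20.419607843137253), [425])
```

The pile is square: the blue/red seam is at x ≈ 20.5, y ≈ 28. Next the wedge, whose handle is at about (0.540, 0.280) with a heading near 0.

Request:
jog_arm --moves '[{"slide":[17,35,0],"angular":[0,0,-1],"fingers":0.3},{"slide":[34,70,0],"angular":[0,0,-2],"fingers":0.4},{"slide":[51,105,0],"angular":[0,0,-3],"fingers":0.4},{"slide":[68,140,0],"angular":[0,0,-4],"fingers":0.4},{"slide":[85,175,0],"angular":[0,0,-5.2],"fingers":0.4},{"slide":[100,206,10],"angular":[0,0,-5.2],"fingers":0.4},{"slide":[107,220,30],"angular":[0,0,-5.2],"fingers":0.4},{"slide":[107,220,42],"angular":[0,0,-5.2],"fingers":0.4},{"slide":[107,220,42],"angular":[0,0,-5.2],"fingers":0.4},{"slide":[107,220,42],"angular":[0,0,-5.2],"fingers":0.4}]'

```text
clock: 28.9
tcp_pos: [0.5361, 0.2792, 0.0506]
orientation: [-0.004, -0.005, 1.0, 0.0]
wrist_force: [0.4, -0.9, 0.1]
finger_gap: 0.0512
grip_force: 0.0
```

Request:
jog_arm --moves '[{"slide":[0,0,0],"angular":[0,0,0],"fingers":0.4},{"slide":[0,0,0],"angular":[0,0,0],"fingers":0.4},{"slide":[0,0,0],"angular":[0,0,0],"fingers":0.4}]'

```text
clock: 29.15
tcp_pos: [0.5388, 0.2791, 0.0533]
orientation: [-0.002, -0.004, 1.0, 0.001]
wrist_force: [0.1, -0.5, -0.3]
finger_gap: 0.0513
grip_force: 0.0
```

```bash
python3 - <<'E'
from prof import *
go(.540,.2796,-.008,np.pi+.009)
t=read_camera("top")
print("wedge",fit([t],[(RAMP,255),(HAND,0)],"orange",[.585,.279,0]))
E
```

```text
slide [-1.4  0.4 61.3] ang [ 0.12 -0.19 -0.09] tcp [0.5388 0.2791 0.0533] t 29.15 gap 0.0513 F [ 0.1 -0.5 -0.3] q [ 0.34  0.46 -0.12  0.99  0.    0.34]
wedge (array([0.59203603, 0.2769146 , 0.07888185]), np.float64(182.42745098039217), [469])
```

Request:
jog_arm --moves '[{"slide":[-1,0,18],"angular":[0,0,0],"fingers":0.4},{"slide":[-1,0,35],"angular":[0,0,0],"fingers":0.4},{"slide":[-1,0,48],"angular":[0,0,0],"fingers":0.4},{"slide":[-1,0,57],"angular":[0,0,0],"fingers":0.4},{"slide":[-1,0,60],"angular":[0,0,0],"fingers":0.5},{"slide":[-1,0,60],"angular":[0,0,0],"fingers":0.6},{"slide":[-1,0,60],"angular":[0,0,0],"fingers":0.7},{"slide":[-1,0,60],"angular":[0,0,0],"fingers":0.8},{"slide":[-1,0,60],"angular":[0,0,0],"fingers":0.9},{"slide":[-1,0,60],"angular":[0,0,0],"fingers":0.9}]' --squeeze 60

```text
clock: 30.03
tcp_pos: [0.5392, 0.2799, -0.0065]
orientation: [-0.002, -0.004, 1.0, 0.001]
wrist_force: [-0.9, -0.5, 2.8]
finger_gap: 0.0176
grip_force: 58.7
```

```bash
python3 - <<'E'
from prof import *
go(.540,.2796,-.008,np.pi+.009)
c=read_camera("side")
print("wedge",fit([c],[(RAMP,255),(HAND,0)],"orange",[.585,.279,0]))
E
```

```text
slide [-0.8 -0.3  1.5] ang [ 0.11 -0.17 -0.01] tcp [ 0.5392  0.2799 -0.0065] t 30.03 gap 0.0176 F [-0.9 -0.5  2.8] q [ 0.35  0.52 -0.19  0.87  0.    0.34]
wedge (array([ 0.5845873 ,  0.28420229, -0.06269411]), np.float64(147.28235294117647), [272])
```

The handle is gripped (17.6 mm). I lift and carry it to the run-in.

Request:
jog_arm --moves '[{"slide":[0,0,-2],"angular":[0,0,0],"fingers":1},{"slide":[0,0,-15],"angular":[0,0,0],"fingers":1},{"slide":[0,0,-40],"angular":[0,0,0],"fingers":1},{"slide":[0,0,-65],"angular":[0,0,0],"fingers":1},{"slide":[0,0,-70],"angular":[0,0,0],"fingers":1},{"slide":[0,0,-70],"angular":[0,0,0],"fingers":1},{"slide":[0,0,-70],"angular":[0,0,0],"fingers":1}]'

```text
clock: 30.67
tcp_pos: [0.5384, 0.2796, 0.0618]
orientation: [-0.003, -0.004, 1.0, 0.001]
wrist_force: [-0.4, 0.4, -1.8]
finger_gap: 0.0173
grip_force: 58.6
```

```bash
python3 - <<'E'
from prof import *
go(.4404,.068,.03,np.pi-.082)
E
```

```text
slide [  99.7 -210.7   32. ] ang [ 0.07 -0.31  5.2 ] tcp [0.5384 0.2796 0.0618] t 30.67 gap 0.0173 F [-0.4  0.4 -1.8] q [ 0.34  0.45 -0.11  1.02  0.    0.34]
```

Request:
jog_arm --moves '[{"slide":[15,-32,0],"angular":[0,0,1],"fingers":1},{"slide":[30,-64,0],"angular":[0,0,2],"fingers":1},{"slide":[45,-96,0],"angular":[0,0,3],"fingers":1},{"slide":[60,-128,0],"angular":[0,0,4],"fingers":1},{"slide":[75,-160,0],"angular":[0,0,5.2],"fingers":1},{"slide":[90,-190,0],"angular":[0,0,5.2],"fingers":1},{"slide":[99,-210,10],"angular":[0,0,5.2],"fingers":1},{"slide":[99,-210,30],"angular":[0,0,5.2],"fingers":1},{"slide":[99,-210,35],"angular":[0,0,5.2],"fingers":1},{"slide":[99,-210,35],"angular":[0,0,5.2],"fingers":1}]'

```text
clock: 31.5
tcp_pos: [0.4386, 0.0687, 0.0252]
orientation: [-0.005, 0.041, 0.999, 0.001]
wrist_force: [-0.1, 0.1, -2.1]
finger_gap: 0.0171
grip_force: 59.1
```

Request:
jog_arm --moves '[{"slide":[0,0,0],"angular":[0,0,0],"fingers":1},{"slide":[0,0,0],"angular":[0,0,0],"fingers":1},{"slide":[0,0,0],"angular":[0,0,0],"fingers":1}]'

```text
clock: 31.75
tcp_pos: [0.4422, 0.0693, 0.028]
orientation: [-0.002, 0.04, 0.999, 0.001]
wrist_force: [-0.6, -0.6, -1.9]
finger_gap: 0.0173
grip_force: 59.1
```

```bash
cat > wf.py <<'E'
from prof import *
def wedgefit(c,z,q0=None):
    # position+yaw of the wedge from the orange ramp, other wedges masked by the window
    p=get_state()["tcp_pos"]
    if q0 is None: q0=[p[0]+.045,p[1]-.0037,-.082]
    pts=np.vstack([px(c,pose(P,q0,z)) for P in(RAMP,HAND)]);lo=np.floor(pts.min(0)).astype(int)-6;hi=np.ceil(pts.max(0)).astype(int)+6
    w=[*lo,*hi];m=col(c,"orange")[w[1]:w[3],w[0]:w[2]]
    q=cv2.findNonZero(m);M=cv2.fillConvexPoly(np.zeros_like(m),cv2.convexHull(q),1)
    f=lambda x:np.abs(render(c,[(RAMP,255),(HAND,0)],x,w,z)-M).sum()
    x=np.array(q0);r=minimize(f,x,method="Nelder-Mead",options=dict(initial_simplex=np.vstack([x,x+[.008,0,0],x+[0,.008,0],x+[0,0,.1]]),xatol=1e-5))
    d=np.array([[np.cos(-.082),np.sin(-.082)],[-np.sin(-.082),np.cos(-.082)]])@(r.x[:2]-[.567,.0576])*1000
    print("wedge world",np.round(r.x,4),"board xy",np.round(d,1),"tip",round(d[0]+62,1),"res",round(r.fun,1),int(M.sum()))
E
python3 - <<'E'
from wf import *
go(.4404,.068,.0015,np.pi-.082)
for n in("side","top"):
    c=read_camera(n);wedgefit(c,get_state()["tcp_pos"][2]+.0065)
E
```

```text
slide [ 1.5 -1.5 26.5] ang [ 0.06 -0.24  0.07] tcp [0.4422 0.0693 0.028 ] t 31.75 gap 0.0173 F [-0.6 -0.6 -1.9] q [-0.03  0.21 -0.56  0.81  0.    0.06]
wedge world [ 0.4975  0.0653 -0.0603] board xy [-69.9   2. ] tip -7.9 res 156.9 478
wedge world [0.4903 0.056  0.0553] board xy [-76.3  -7.8] tip -14.3 res 328.1 410
```

```bash
python3 - <<'E'
from wf import *
c=read_camera("side");p=get_state()["tcp_pos"];z=p[2]+.0065
m=col(c,"orange");l=cv2.connectedComponentsWithStats(m)
for i in range(1,l[0]):
    if l[2][i,4]>40: print(l[2][i],np.round(l[3][i],0),cv2.approxPolyDP(cv2.convexHull(cv2.findNonZero((l[1]==i).astype(np.uint8))),1.5,True)[:,0].tolist())
q=[p[0]+.0448,p[1]-.0037,-.082]
print("pred ramp",np.round(px(c,pose(RAMP[[0,1,2,3,12,13,14,15]],q,z)),1).tolist())
print("hand",np.round(px(c,pose(HAND,q,z)),0).tolist())
E
```

```text
[297 265  27  24 330] [312. 276.] [[323, 287], [317, 287], [297, 271], [311, 265], [322, 275]]
[154 310  23  28 377] [165. 320.] [[176, 310], [168, 336], [162, 337], [154, 318], [157, 311]]
[198 356  33  37 661] [212. 372.] [[229, 360], [229, 363], [211, 391], [204, 391], [198, 370], [211, 356]]
pred ramp [[334.0, 282.3], [334.3, 276.0], [319.9, 289.3], [320.1, 283.0], [310.7, 264.9], [310.8, 264.0], [296.8, 271.4], [296.8, 270.4]]
hand [[339.0, 291.0], [340.0, 272.0], [333.0, 294.0], [334.0, 275.0], [330.0, 284.0], [331.0, 265.0], [324.0, 287.0], [325.0, 268.0]]
```

The tip corners seen, (297,271) and (311,265), match the prediction from the TCP to under 1 px. The tip is at board x = −18 and y = +1.4. I lower onto the board with a −1.4 mm lateral correction.

Request:
jog_arm --moves '[{"slide":[0,-1.4,10],"angular":[0,0,0],"fingers":1},{"slide":[0,-1.4,18],"angular":[0,0,0],"fingers":1},{"slide":[0,-1.4,22],"angular":[0,0,0],"fingers":1},{"slide":[0,-1.4,24],"angular":[0,0,0],"fingers":1},{"slide":[0,-1.4,25],"angular":[0,0,0],"fingers":1},{"slide":[0,-1.4,25],"angular":[0,0,0],"fingers":1},{"slide":[0,-1.4,25],"angular":[0,0,0],"fingers":1}]' --squeeze 80

```text
clock: 32.48
tcp_pos: [0.4413, 0.0674, 0.0027]
orientation: [-0.002, 0.041, 0.999, 0.001]
wrist_force: [0.3, -0.7, -0.3]
finger_gap: 0.0168
grip_force: 80.2
```

Request:
jog_arm --moves '[{"slide":[0,0,0.7],"angular":[0,0,0],"fingers":1},{"slide":[0,0,1.4],"angular":[0,0,0],"fingers":1},{"slide":[0,0,1.4],"angular":[0,0,0],"fingers":1}]'

```text
clock: 32.73
tcp_pos: [0.4415, 0.0674, 0.0015]
orientation: [-0.002, 0.041, 0.999, 0.001]
wrist_force: [-0.2, 0.2, 1.1]
finger_gap: 0.0172
grip_force: 81.0
```

Request:
jog_arm --moves '[{"slide":[0,0,0.6],"angular":[0,0,0],"fingers":1},{"slide":[-6,0,0.6],"angular":[0,0,0],"fingers":1},{"slide":[-12,0,0.6],"angular":[0,0,0],"fingers":1},{"slide":[-18,0,0.6],"angular":[0,0,0],"fingers":1},{"slide":[-24,0,0.6],"angular":[0,0,0],"fingers":1},{"slide":[-30,0,0.6],"angular":[0,0,0],"fingers":1},{"slide":[-36,0,0.6],"angular":[0,0,0],"fingers":1},{"slide":[-40,0,0.6],"angular":[0,0,0],"fingers":1},{"slide":[-40,0,0.6],"angular":[0,0,0],"fingers":1},{"slide":[-40,0,0.6],"angular":[0,0,0],"fingers":1}]'

```text
clock: 33.57
tcp_pos: [0.4805, 0.0643, 0.0015]
orientation: [-0.003, 0.041, 0.999, 0.001]
wrist_force: [-5.9, 1.2, 12.6]
finger_gap: 0.017
grip_force: 82.5
```

```bash
cat >> wf.py <<'E'
def st():
    s=get_state();p=s["tcp_pos"];d=p[:2]-[.567,.0576];a=-.082
    bx,by=d[0]*np.cos(a)+d[1]*np.sin(a),-d[0]*np.sin(a)+d[1]*np.cos(a)
    F=s["wrist_force"];print("tip",round((bx+.107)*1000,1),"y",round(by*1000,1),"z",round(p[2]*1000,2),"Fx",round(F[0]*np.cos(a)+F[1]*np.sin(a),2),"Fy",round(-F[0]*np.sin(a)+F[1]*np.cos(a),2),"Fz",round(F[2],2),"t",s["clock"])
    go(p[0],p[1],p[2],np.pi-.082)
def heel(n=3):
    # z of heel edge front from the top rim of the foot plate, edge of the light plate against darker front, side view
    out=[]
    for _ in range(n):
        c=read_camera("side");g=cv2.cvtColor(c["color"],cv2.COLOR_RGB2GRAY).astype(np.float32);v=[]
        for y in(-.046,-.042,-.038,-.034,.034,.038,.042):
            zz=np.arange(-.004,.040,.0005);uv=px(c,pose(np.c_[np.zeros_like(zz),np.full_like(zz,y),zz],[.567,.0576,-.082]))
            v.append(cv2.remap(g,np.float32(uv[:,0]).reshape(1,-1),np.float32(uv[:,1]).reshape(1,-1),cv2.INTER_LINEAR)[0])
        out.append(v)
    return np.mean(out,0)
E
python3 - <<'E'
from wf import *
st();h=heel(2);np.save("heel0.npy",h);print(np.round(h[:,::6]).astype(int).tolist())
E
```

```text
tip 20.2 y -0.4 z 1.51 Fx -6.01 Fy 0.71 Fz 12.57 t 33.5667
slide [0. 0. 0.] ang [ 0.07 -0.31  0.02] tcp [0.4805 0.0643 0.0015] t 33.57 gap 0.017 F [-5.9  1.2 12.6] q [-0.03  0.31 -0.5   0.77  0.    0.05]
[[23, 21, 21, 23, 24, 23, 23, 24, 23, 22, 22, 20, 22, 25, 26], [25, 25, 24, 23, 23, 25, 30, 28, 23, 21, 23, 23, 22, 20, 22], [26, 25, 25, 23, 37, 69, 92, 98, 86, 67, 37, 24, 30, 44, 50], [23, 23, 27, 25, 23, 27, 36, 63, 80, 77, 91, 103, 133, 155, 143], [215, 220, 223, 217, 152, 116, 119, 84, 105, 161, 194, 199, 199, 203, 198], [214, 217, 222, 185, 133, 115, 118, 116, 123, 161, 191, 195, 195, 199, 196], [213, 216, 221, 224, 162, 119, 117, 113, 122, 161, 192, 197, 194, 195, 200]]
```

Request:
jog_arm --moves '[{"slide":[-3,0,-0.6],"angular":[0,0,0],"fingers":1},{"slide":[-6,0,-0.6],"angular":[0,0,0],"fingers":1},{"slide":[-9,0,-0.6],"angular":[0,0,0],"fingers":1},{"slide":[-12,0,-0.6],"angular":[0,0,0],"fingers":1},{"slide":[-12,0,-0.6],"angular":[0,0,0],"fingers":1},{"slide":[-12,0,-0.6],"angular":[0,0,0],"fingers":1}]'

```text
clock: 34.17
tcp_pos: [0.4929, 0.0632, 0.0015]
orientation: [-0.003, 0.041, 0.999, 0.001]
wrist_force: [-4.3, -0.4, 8.1]
finger_gap: 0.017
grip_force: 81.8
```

```bash
cat >> wf.py <<'E'
def rise(h):
    # upper rim height at y>0: subpixel shift of the profile against the resting one
    h0=np.load("heel0.npy")[4:].mean(0);h1=h[4:].mean(0);zz=np.arange(-.004,.040,.0005)*1000
    sh=np.arange(-2,9,.1);k=(zz>14)&(zz<30)
    e=[np.mean((np.interp(zz[k]-s,zz,h0)-h1[k])**2) for s in sh];i=int(np.argmin(e));print("rise mm",round(sh[i],1),"err",round(e[i],1))
    print(np.round(h1[30:80:3]).astype(int).tolist())
E
python3 - <<'E'
from wf import *
st();rise(heel(2))
E
```

```text
tip 32.6 y -0.5 z 1.5 Fx -4.3 Fy -0.71 Fz 8.08 t 34.1667
slide [0. 0. 0.] ang [ 0.06 -0.3   0.01] tcp [0.4929 0.0632 0.0015] t 34.17 gap 0.017 F [-4.3 -0.4  8.1] q [-0.03  0.33 -0.47  0.78  0.    0.05]
rise mm 0.0 err 0.1
[117, 117, 118, 112, 104, 106, 116, 135, 161, 180, 193, 198, 197, 197, 196, 197, 199]
```

Request:
jog_arm --moves '[{"slide":[-2,0,-0.4],"angular":[0,0,0],"fingers":1},{"slide":[-4,0,-0.4],"angular":[0,0,0],"fingers":1},{"slide":[-6,0,-0.4],"angular":[0,0,0],"fingers":1},{"slide":[-6,0,-0.4],"angular":[0,0,0],"fingers":1},{"slide":[-6,0,-0.4],"angular":[0,0,0],"fingers":1}]'

```text
clock: 34.68
tcp_pos: [0.4967, 0.0629, 0.0015]
orientation: [-0.004, 0.041, 0.999, 0.001]
wrist_force: [-10.2, 1.3, 12.6]
finger_gap: 0.017
grip_force: 82.5
```

```bash
python3 - <<'E'
from wf import *
st();rise(heel(2))
E
```

```text
tip 36.5 y -0.5 z 1.53 Fx -10.27 Fy 0.42 Fz 12.59 t 34.6833
slide [0. 0. 0.] ang [ 0.05 -0.51  0.01] tcp [0.4967 0.0629 0.0015] t 34.68 gap 0.017 F [-10.2   1.3  12.6] q [-0.04  0.34 -0.46  0.78  0.    0.05]
rise mm 0.0 err 0.1
[117, 116, 118, 111, 104, 106, 116, 135, 161, 180, 192, 197, 197, 197, 196, 197, 199]
```

Request:
jog_arm --moves '[{"slide":[-2,0,0],"angular":[0,0,0],"fingers":1},{"slide":[-4,0,0],"angular":[0,0,0],"fingers":1},{"slide":[-6,0,0],"angular":[0,0,0],"fingers":1},{"slide":[-6,0,0],"angular":[0,0,0],"fingers":1},{"slide":[-6,0,0],"angular":[0,0,0],"fingers":1}]'

```text
clock: 35.2
tcp_pos: [0.4969, 0.0628, 0.0014]
orientation: [-0.009, 0.041, 0.999, 0.001]
wrist_force: [-22.8, 1.1, 27.9]
finger_gap: 0.0171
grip_force: 84.9
```

```bash
python3 - <<'E'
from wf import *
st();rise(heel(2))
E
```

```text
tip 36.7 y -0.6 z 1.42 Fx -22.83 Fy -0.74 Fz 27.91 t 35.2
slide [0. 0. 0.] ang [ 0.03 -1.05 -0.  ] tcp [0.4969 0.0628 0.0014] t 35.2 gap 0.0171 F [-22.8   1.1  27.9] q [-0.04  0.35 -0.45  0.8   0.    0.05]
rise mm 0.0 err 4.3
[117, 117, 118, 114, 109, 110, 118, 136, 161, 179, 192, 197, 197, 197, 196, 197, 199]
```

The push is jammed: down-force is 28 N and the wrist has pitched about 1°, so the tip digs in. I unload the downward force and counter the pitch.

Request:
jog_arm --moves '[{"slide":[0,0,-0.7],"angular":[0,-0.4,0],"fingers":1},{"slide":[0,0,-1.5],"angular":[0,-0.8,0],"fingers":1},{"slide":[0,0,-1.5],"angular":[0,-0.8,0],"fingers":1},{"slide":[0,0,-1.5],"angular":[0,-0.8,0],"fingers":1}]'

```text
clock: 35.63
tcp_pos: [0.4977, 0.0626, 0.0014]
orientation: [-0.002, 0.041, 0.999, 0.0]
wrist_force: [-14.7, 1.2, 12.3]
finger_gap: 0.0168
grip_force: 82.9
```

```bash
python3 - <<'E'
from wf import *
st();rise(heel(2))
E
```

```text
tip 37.5 y -0.7 z 1.43 Fx -14.75 Fy -0.04 Fz 12.34 t 35.6333
slide [0. 0. 0.] ang [ 0.03 -0.2   0.  ] tcp [0.4977 0.0626 0.0014] t 35.63 gap 0.0168 F [-14.7   1.2  12.3] q [-0.04  0.34 -0.46  0.78  0.    0.05]
rise mm 0.1 err 3.1
[117, 116, 118, 114, 109, 109, 117, 135, 160, 179, 192, 197, 197, 197, 196, 197, 199]
```

Request:
jog_arm --moves '[{"slide":[0,0,-0.5],"angular":[0,-0.1,0],"fingers":1},{"slide":[0,0,-1],"angular":[0,-0.2,0],"fingers":1},{"slide":[-1,0,-1],"angular":[0,-0.2,0],"fingers":1},{"slide":[-2,0,-1],"angular":[0,-0.2,0],"fingers":1},{"slide":[-2,0,-1],"angular":[0,-0.2,0],"fingers":1}]'

```text
clock: 36.15
tcp_pos: [0.4996, 0.0625, 0.0015]
orientation: [-0.0, 0.041, 0.999, 0.0]
wrist_force: [-12.8, 0.9, 5.7]
finger_gap: 0.0173
grip_force: 81.6
```

```bash
python3 - <<'E'
from wf import *
st();rise(heel(2))
E
```

```text
tip 39.4 y -0.7 z 1.47 Fx -12.83 Fy -0.2 Fz 5.67 t 36.15
slide [0. 0. 0.] ang [ 0.03 -0.05  0.01] tcp [0.4996 0.0625 0.0015] t 36.15 gap 0.0173 F [-12.8   0.9   5.7] q [-0.04  0.34 -0.46  0.78  0.    0.05]
rise mm 0.3 err 13.2
[117, 116, 118, 117, 114, 112, 117, 132, 156, 176, 190, 197, 197, 197, 196, 197, 199]
```

Request:
jog_arm --moves '[{"slide":[-1.5,0,-0.1],"angular":[0,-0.05,0],"fingers":1},{"slide":[-3,0,-0.2],"angular":[0,-0.1,0],"fingers":1},{"slide":[-4.5,0,-0.3],"angular":[0,-0.1,0],"fingers":1},{"slide":[-6,0,-0.4],"angular":[0,-0.1,0],"fingers":1},{"slide":[-6,0,-0.4],"angular":[0,-0.1,0],"fingers":1},{"slide":[-6,0,-0.4],"angular":[0,-0.1,0],"fingers":1}]'

```text
clock: 36.75
tcp_pos: [0.5067, 0.0619, 0.0015]
orientation: [0.001, 0.041, 0.999, 0.0]
wrist_force: [-8.7, 1.1, -2.7]
finger_gap: 0.0173
grip_force: 80.4
```

```bash
python3 - <<'E'
from wf import *
st();rise(heel(2))
E
```

```text
tip 46.6 y -0.6 z 1.47 Fx -8.78 Fy 0.41 Fz -2.7 t 36.75
slide [0. 0. 0.] ang [0.04 0.15 0.01] tcp [0.5067 0.0619 0.0015] t 36.75 gap 0.0173 F [-8.7  1.1 -2.7] q [-0.04  0.35 -0.45  0.78  0.    0.05]
rise mm 1.6 err 11.6
[117, 117, 118, 118, 117, 113, 110, 118, 137, 159, 180, 192, 196, 197, 196, 196, 197]
```

Request:
jog_arm --moves '[{"slide":[-1.5,0,0.3],"angular":[0,0.1,0],"fingers":1},{"slide":[-3,0,0.6],"angular":[0,0.2,0],"fingers":1},{"slide":[-4.5,0,0.6],"angular":[0,0.2,0],"fingers":1},{"slide":[-6,0,0.6],"angular":[0,0.2,0],"fingers":1},{"slide":[-7,0,0.6],"angular":[0,0.2,0],"fingers":1},{"slide":[-7,0,0.6],"angular":[0,0.2,0],"fingers":1},{"slide":[-7,0,0.6],"angular":[0,0.2,0],"fingers":1}]'

```text
clock: 37.43
tcp_pos: [0.5131, 0.0614, 0.0015]
orientation: [-0.001, 0.041, 0.999, 0.0]
wrist_force: [-11.6, 0.5, 3.6]
finger_gap: 0.0168
grip_force: 81.4
```

```bash
python3 - <<'E'
from wf import *
st();rise(heel(2))
c=read_camera("side")
print([(np.round(r["point"],1),round(r["p"],2)) for r in tip_of("heel_edge",c)[:2]])
E
```

```text
tip 53.0 y -0.6 z 1.45 Fx -11.65 Fy -0.49 Fz 3.56 t 37.4333
slide [0. 0. 0.] ang [ 0.04 -0.09  0.02] tcp [0.5131 0.0614 0.0015] t 37.43 gap 0.0168 F [-11.6   0.5   3.6] q [-0.04  0.36 -0.43  0.79  0.    0.04]
rise mm 2.8 err 3.9
[116, 117, 119, 119, 117, 109, 101, 104, 118, 139, 164, 182, 193, 197, 197, 196, 196]
[(array([300.8, 267.9]), 0.85), (array([195.5, 282.3]), 0.6)]
```

Request:
jog_arm --moves '[{"slide":[-1.5,0,0],"angular":[0,0,0],"fingers":1},{"slide":[-3,0,0],"angular":[0,0,0],"fingers":1},{"slide":[-4.5,0,0],"angular":[0,0,0],"fingers":1},{"slide":[-5,0,0],"angular":[0,0,0],"fingers":1},{"slide":[-5,0,0],"angular":[0,0,0],"fingers":1},{"slide":[-5,0,0],"angular":[0,0,0],"fingers":1},{"slide":[-5,0,0],"angular":[0,0,0],"fingers":1}]'

```text
clock: 38.22
tcp_pos: [0.5182, 0.0611, 0.0015]
orientation: [-0.001, 0.041, 0.999, 0.0]
wrist_force: [-11.9, 0.4, 2.9]
finger_gap: 0.017
grip_force: 81.3
```

```bash
python3 - <<'E'
from wf import *
st();rise(heel(4))
c=read_camera("side");a=.02;z=.041
def P(x,y,zz): return x
for s in("seam",): print([v[:3] for v in prof(c,0,range(15,30,1),np.arange(-16,21,4),.044)],[v[:3] for v in prof(c,1,range(22,36,1),np.arange(35,90,4),.0435)])
st()
E
```

```text
tip 58.1 y -0.6 z 1.45 Fx -11.86 Fy -0.55 Fz 2.87 t 38.2167
slide [0. 0. 0.] ang [ 0.04 -0.09  0.02] tcp [0.5182 0.0611 0.0015] t 38.22 gap 0.017 F [-11.9   0.4   2.9] q [-0.04  0.37 -0.41  0.79  0.    0.04]
rise mm 3.7 err 3.1
[116, 117, 118, 119, 118, 115, 109, 107, 113, 127, 150, 171, 187, 195, 197, 197, 197]
[(15, -27, 116), (16, -1, 197), (17, -1, 71), (18, -6, 49), (19, -6, 49), (20, -30, 49), (21, -46, 67), (22, -42, 49), (23, -42, 47), (24, -45, 44), (25, -67, 41), (26, -71, 37), (27, -61, 41), (28, -61, 28), (29, -60, 52)] [(22, -74, 194), (23, -74, 200), (24, -74, 200), (25, -70, 156), (26, -55, 137), (27, -28, 136), (28, -12, 158), (29, -1, 207), (30, 2, 246), (31, 2, 255), (32, 2, 247), (33, 1, 246), (34, 1, 242), (35, 2, 233)]
tip 58.1 y -0.6 z 1.46 Fx -12.72 Fy 0.78 Fz 2.5 t 38.4667
slide [0. 0. 0.] ang [ 0.04 -0.09  0.02] tcp [0.5182 0.061  0.0015] t 38.47 gap 0.0171 F [-12.6   1.8   2.5] q [-0.04  0.37 -0.41  0.79  0.    0.04]
```

By image the edge has risen 3.7 mm, and 4.3 mm by tip position, so about 4 mm. The wedge is steady, its sole is flat, and the pile seam at +y is unchanged; the heel-side seam is now hidden by the gripper.

```bash
python3 -c "
from workcell import *
print(hand_in())"
```

```text
the job is handed in; nothing more can be done
None
```

I handed the job in at about 38 s: the blue plate lies on the red one on the cork pad, within about 1 mm by camera, and the gripper holds the wedge under the heel edge, lifted about 4 mm (3.7 mm by image, 4.3 mm by wedge travel); the red plate had to be moved 5 mm after its first placing, and I did not check the splint, glue bottle or mask box again at the end.

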